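Seat a plug-in driver board with its lever handles

TASK

The bottle-filling machine's replacement driver board (the one with a grey pull handle and two black levers, waiting in the board stand) goes into the free slot of the card cage: lower it down the guides until it rests on the socket's contacts and let go, then seat it with its two levers, not by pushing the board. Swing the levers inward a bit at a time, turn and turn about, so that the board goes down level, pressing no harder than they need, until its panel lies on both rails and both levers are folded right down; leave everything else where it is.

Things in the scene. Friction and masses are not known exactly. Their poses are not given: they have to be found in the camera images.
- plug (a point): lowest line of the driver board's grey plug, middle of its length: 110 mm below the handle point, axes as there. The plug is 94 mm (y) by 7.6 mm (x) with a round lower edge. Above it the circuit board, 2.4 mm thick: 140 mm long from 10 to 26 mm above this point, with an 8 mm thick lug under each end, 160 mm long from 26 to 84 mm; then the aluminium panel, 24 by 182 mm, from 84 to 88 mm, whose notched ends come down on the cage's rails.
- board_handle (a point): grasp point of the driver board (0.25 to 0.4 kg), on its grey pull handle. The board is upright: x across its thickness, y along its length, z up. The handle is a bar on two legs, 10 mm thick (x), 36 mm long (y), rising 30 mm from the panel; this point is 8 mm below its top and 22 mm above the panel. In the stand it sits 33 mm deep in 11 mm slots: lift it straight up. It needs a firm grip.
- slot (a point): middle of the card cage's free slot, at the height of the rails' top faces; x across boards, y from rail to rail, z up. Inserted, the board's axes are parallel to these and its handle is over this point: 34 mm above it when the plug rests on the sprung contacts (the board then stands alone), 26 mm when home. In between the contacts resist with 25 to 45 N, but with only 5 to 9 N at a lever's end.
- lever_left (a joint): lever at the board's +y end, rad: 0 = folded inward, down on the panel; grows swinging up and outward to 1.3. Pivot axis along board x, 75 mm along +y and 30.1 mm below the handle point. It stays where left. Swung in, its nose hooks under the rail's lip: with the board on the contacts it bites at about 0.55 and then draws that end of the board down about 1.5 mm per 0.1 rad.
- lever_right (a joint): the same for the lever at the board's -y end (pivot 75 mm along -y).
- left_arm: thumb arm of the +y lever: black bar 46 mm long, 14 wide (x), 6 thick. Origin on its ribbed outer face (upper face when folded), 5 mm from the free end: when folded, 41 mm inboard of the pivot and 16.5 mm above it, 13.6 mm below the handle point. z points out of the ribbed face. The open swing before the bite needs under 2 N; nylon, it breaks if the fingers press it with over 25 N.
- right_arm: the same for the lever at the board's -y end.
- panel_left (a point): point on the underside of the board's panel at its +y end (88 mm from the middle); it must come down on the rail.
- panel_right (a point): the same at the -y end.
- rack: card cage, grey and aluminium, 150 by 212 mm, 98 mm high, open on top, fixed; a board like this one is already in it, 62 mm towards -x of the free slot. Rails along both ends: a 4 mm lip from 86 to 102 mm out in y with a channel under it for the lever's nose. Guides below: grooves 4.6 mm wide in x, flared to 11 mm at their mouth 22 mm below the rails' tops, with 2 mm free at each end of the board.
- stand: black board stand, 150 by 170 mm, with slotted combs 50 mm high; fixed. Holds the driver board and, 65 mm towards its -x, a bare red board.
- spare: bare dark red circuit board, 140 by 62 mm, standing in the stand; leave alone. Origin on its lower edge.
- bottle0: clear bottle with a green cap, 62 mm across, 190 mm high; leave alone. Origin under it.
- bottle1: another such bottle; leave alone.
- bottle2: another such bottle; leave alone.
- driver: screwdriver lying on the table; leave alone.
- elbow: black pipe elbow, about 60 mm, 35 mm high; leave alone.
- badge: black disc badge, 56 mm across, 6 mm thick; leave alone.

How it is judged:
By the outcome, as a careful person would: the job done as asked, in the order asked, and still so for the second after the job is handed in, with the robot touching nothing.
It also fails if it takes over 72 s, if anything falls off the work surface, if the arm or the gripper's body presses on something with over 40 N, if the wrist force passes 120 N, or if a joint passes its speed limit or range.

ROBOT

A 6-joint arm with a two-finger parallel gripper is mounted at the origin on the work surface. World frame = base frame: x ahead of the robot, y to its left, z up, the work surface at z = 0. Lengths are in mm, angles in rad, forces in N, time in s.
With the tool pointing down it reaches from about 350 to 975 mm from the base axis. Payload 7.1 kg.
Tool frame: the origin (TCP) lies at the centre of the arm's flange, where the gripper is bolted on; the fingertips stand 182 mm ahead of it and the grasp point (between the pads) lies 163 mm ahead of it; x points along the fingers, y is the direction in which the jaws open and shut, and the axes are right-handed (so a half turn about x gives the same grasp; the last joint's range is limited). The gripper opens to 88 mm and grips with 3 to 60 N. Pads are 20 mm wide; open, the fingers measure 115 mm over their backs; the gripper's body (75 mm by 178 mm) begins 61 mm behind the grasp point.
Start: joints at [1.176, 0.423, 1.63, -0, 1.089, -0.019], TCP at [229.354, 581.38, 404.675] pointing down, gripper open.
Joint ranges: [-3, 3], [-0.9, 2.11], [0.09, 2.58], [-1.31, 4.45], [0.11, 2.69], [-2.54, 2.54]. Speed limits (rad/s): [2.39, 2.39, 3.01, 3.14, 3.14, 3.14].

INTERFACE

Orientations are given as a rotation vector (axis times angle).
In Python, from workcell import readout, viewer, workorder, models gives the robot as it stands. The module is installed in compiled form; this text tells all that it offers.
- The arm moves only by the tool apply_moves, never from a script. Its argument "commands" is a list that holds one entry, the list of rows, each a list of 4 numbers: the shift along the world's x, y, z in m, then the turn about the world's z in rad. A call has 1 to 8 rows; each row is the pose to reach, as a shift and turn from the pose commanded when the call began; what a row does not reach only later rows make up. A row lasts 1/8 s, in which the tool goes at most 62.5 mm and 10.7 degrees, less where a joint would pass 70% of its speed; a pose out of reach is approached as far as the arm can. A call with a gripper value outside its range is refused whole. "gripper" is the finger opening in m, from 0 to 0.0878, set as the call begins (left out, the last holds). The fingers move at their own pace and stop on an object; the grip force is fixed at half the most. Time passes only in rows, so rows that repeat a pose let the fingers close. It gives the time, the measured TCP pose, the force and the opening at its end, in the units of the state.
- readout.get_obs(): the state, without advancing time (a new reading comes with each control period).
- viewer.get_image(name): name is "scene" or "top" or "wrist"; returns a dict with "color" (384x512x3 uint8, red, green, blue), "vertical_fov" (degrees; the focal length in pixels is half the picture's height over the tangent of half this angle, whatever the lens; pixels are square), "cx", "cy" (the principal point, pixels), "rvec" (rotation vector, rad) and "tvec" (3), from world to camera coordinates, as OpenCV has them. Camera axes: x right, y down, z forward; pixel columns grow to the right and rows downward; lengths in mm; the calibration is good to about 2 mm. A picture is of the moment at which its call begins. There is no depth.
- workorder.close_job(): hands the job in, once; it reports no verdict.
Trained networks look in the newest picture that a camera, given by its name, has taken for a name from the list of things; names that differ only in an ending like _2 or _b are one class to them, and where a whole thing is asked for, a point or a joint stands for the part that bears it (a point fixed in the world has none). Each returns a list of dicts, best first, with "conf" (0 to 1); they miss things now and then, are a little off and sometimes report something else, mostly with a low value. They report only what shows in the picture. A call takes as long as a camera call.
- models.search_frame(camera, label): "position" ([x, y, z] in mm, in world coordinates, good to about 4 mm: the middle of the surface that is visible of it).
- models.place_of(camera, label): "position" ([x, y, z] in mm, in world coordinates, good to about 4 mm: a listed point, or the origin of a listed thing).
The state is a dict: "t": time; "qpos": joint angles; "qvel": joint speeds; "joint_torque": joint torques, N m; "ee_pos": TCP position; "orientation": TCP orientation; "ft_force": force on the tool from outside, world axes, zero at the start; "moment": the same for the moment, N m; "width": finger opening in mm.
Only numpy, scipy, OpenCV 4.12 (cv2) and the standard library are available. Lean on these libraries where they do the work, as an engineer would, in place of code of your own. Each camera call takes 0.05 s, during which the arm holds its last target.

## Working session

There is one attempt and no reset: what is moved stays moved. The work goes in short steps, Python scripts to look and compute and a tool call to move; the robot and the scene stay as the last step left them, time stands still between calls to the robot, and variables do not carry over. Pictures are saved under pics/ and viewed, and the job is handed in when it is done.

Besides the shell and the picture viewer there is one more tool, called after "Emit:" in YAML: its name, and indented under it one key for each argument. apply_moves: Moves the arm, as the interface text tells. Its arguments: {"type":"object","properties":{"commands":{"type":"array","items":{"type":"array","items":{"type":"array","items":{"type":"number"}}}},"gripper":{"type":"number"}},"required":["commands"]}

```bash
mkdir -p pics; ls
cat > h.py <<'E'
import numpy as np, cv2
from workcell import readout, viewer, workorder, models
def cam(n):
    d=viewer.get_image(n); img=d["color"]; h=img.shape[0]
    f=h/2/np.tan(np.radians(d["vertical_fov"])/2)
    K=np.array([[f,0,d["cx"]],[0,f,d["cy"]],[0,0,1]])
    R=cv2.Rodrigues(np.array(d["rvec"],float))[0]; t=np.array(d["tvec"],float).ravel()
    return img,K,R,t
def proj(P,K,R,t):
    p=(R@np.atleast_2d(P).T).T+t; q=(K@p.T).T; return q[:,:2]/q[:,2:]
def ray(uv,K,R,t):
    d=R.T@np.linalg.inv(K)@np.array([uv[0],uv[1],1.]); return -R.T@t,d
def atz(uv,z,K,R,t):
    c,d=ray(uv,K,R,t); return c+d*(z-c[2])/d[2]
def save(n,img,s=1.5): cv2.imwrite("pics/"+n+".png",cv2.resize(img[:,:,::-1],None,fx=s,fy=s,interpolation=cv2.INTER_CUBIC))
E
python3 - <<'E'
from h import *
for n in ["scene","top","wrist"]:
    i,K,R,t=cam(n); save(n+"0",i); print(n,K[0,0],K[:2,2],(-R.T@t).round(),R[2].round(2))
    np.savez("pics/%s0.npz"%n,i=i,K=K,R=R,t=t)
print(readout.get_obs())
for c in ["scene","top"]:
  for l in ["board_handle","slot","plug","left_arm","right_arm","panel_left","panel_right","rack","stand","spare","bottle0"]:
    print(c,l,[(np.round(r["position"],1).tolist(),round(r["conf"],2)) for r in models.place_of(c,l)[:3]])
E
```

```text
pics
scene 370.8736306553619 [256.46048184 192.99084979] [1245.  258.  659.] [-0.71 -0.29 -0.64]
top 359.8202231313713 [259.70375049 195.34486386] [571.  20. 834.] [ 0.04 -0.01 -1.  ]
wrist 324.04788320143973 [263.90980374 192.77717171] [150. 612. 384.] [ 0.28 -0.11 -0.95]
{'t': 0.15, 'qpos': array([ 1.17602763e+00,  4.23651621e-01,  1.63048535e+00,  2.36808918e-05,
        1.08858178e+00, -1.90378810e-02]), 'qvel': array([ 0.00011666, -0.00106288, -0.0020399 ,  0.00188688, -0.00222476,
       -0.00155965]), 'joint_torque': array([-5.50589812e-04, -5.44986856e+01, -2.73920184e+01,  6.43933634e-02,
        2.04889302e-02, -2.93767221e-05]), 'ee_pos': array([229.26074244, 581.2091617 , 404.1001269 ]), 'orientation': array([ 0.29393654,  1.55087175, -0.29566931]), 'ft_force': array([ 0.56022239, -0.03980131,  0.0364943 ]), 'moment': array([-0.00039529,  0.02747165, -0.00563306]), 'width': 87.86750137426992}
scene board_handle [([534.0, 187.6, 123.5], 0.59)]
scene slot [([545.7, -184.7, 98.6], 0.81)]
scene plug [([537.8, 185.0, 2.3], 0.83)]
scene left_arm [([522.4, 266.4, 128.3], 0.64), 
[... 334 characters left out ...]
cene bottle0 [([746.3, 93.7, 4.2], 0.85), ([744.9, -129.3, 3.5], 0.82), ([780.8, -30.0, -2.1], 0.7)]
top board_handle [([535.6, 189.1, 115.6], 0.93)]
top slot [([546.6, -189.2, 101.9], 0.69)]
top plug []
top left_arm [([520.3, 264.9, 130.7], 0.57)]
top right_arm [([547.8, 118.3, 129.9], 0.67)]
top panel_left [([520.5, 279.5, 91.8], 0.72)]
top panel_right [([548.3, 101.4, 94.9], 0.7), ([543.3, -188.2, 99.6], 0.61), ([629.4, 4.6, 1.0], 0.28)]
top rack [([521.7, -182.9, -2.6], 0.64)]
top stand [([514.7, 188.1, -0.7], 0.64)]
top spare [([473.3, 176.1, 15.0], 0.85), ([515.6, 188.1, -0.3], 0.25)]
top bottle0 [([741.8, 91.4, -0.9], 0.96), ([749.1, -129.3, -2.4], 0.75), ([781.3, -28.6, -0.1], 0.63)]
```

View pics/scene0.png

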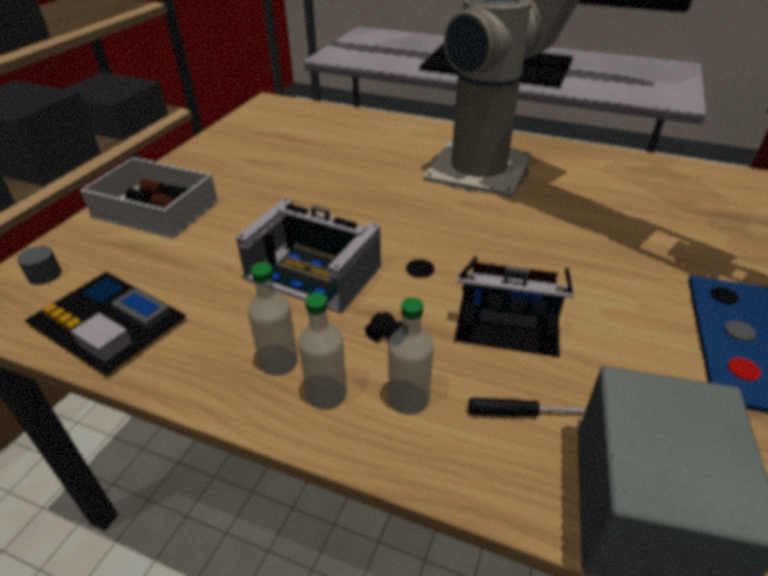

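View pics/top0.png

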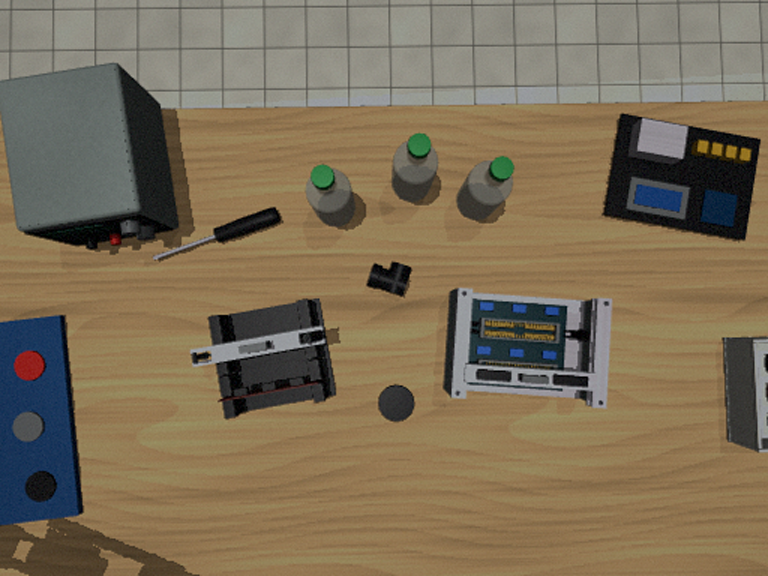

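View pics/wrist0.png

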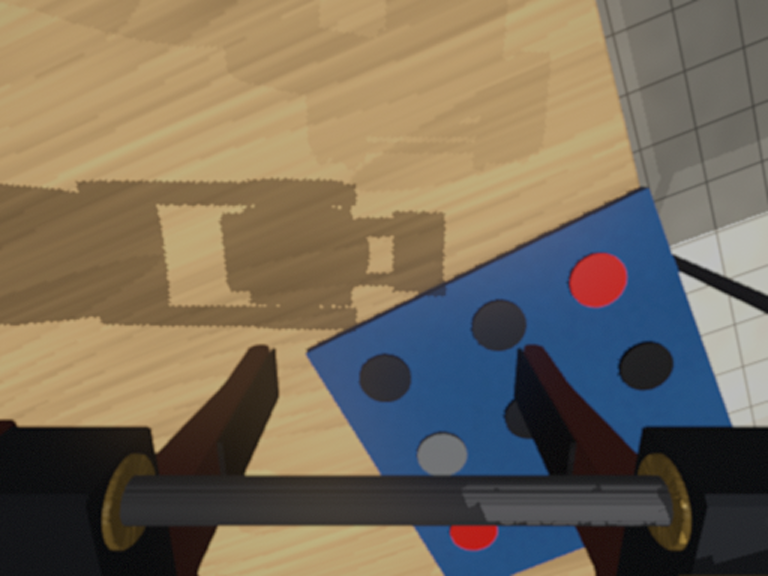

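The pictures show the driver board in the stand (top view about px (255,345) of the enlarged image) with its levers up. The cage is at about (530,345), with its free slot towards +x of the fitted board. I'll crop in for angles.

Run:
```python
from h import *
from scipy.spatial.transform import Rotation as Ro
o=readout.get_obs(); M=Ro.from_rotvec(o["orientation"]).as_matrix(); print(M.round(3)); 
print("jaw yaw",np.arctan2(M[1,1],M[0,1]))
d=np.load("pics/top0.npz"); i=d["i"]
cv2.imwrite("pics/topc.png",cv2.resize(i[185:285,290:415,::-1],None,fx=6,fy=6,interpolation=cv2.INTER_CUBIC))
cv2.imwrite("pics/tops.png",cv2.resize(i[190:285,120:245,::-1],None,fx=6,fy=6,interpolation=cv2.INTER_CUBIC))
w=np.load("pics/wrist0.npz"); R=w["R"];t=w["t"]; c=-R.T@t
print("cam in tool",(M.T@(c-o["ee_pos"])).round(1)); print((M.T@R.T).round(3))
```

```text
[[-0.     0.367  0.93 ]
 [-0.     0.93  -0.367]
 [-1.    -0.    -0.   ]]
jaw yaw 1.1950657173544865
cam in tool [ 21.   -0.6 -84.6]
[[ 0.001 -0.303  0.953]
 [ 1.     0.    -0.001]
 [-0.     0.953  0.303]]
```

View pics/topc.png

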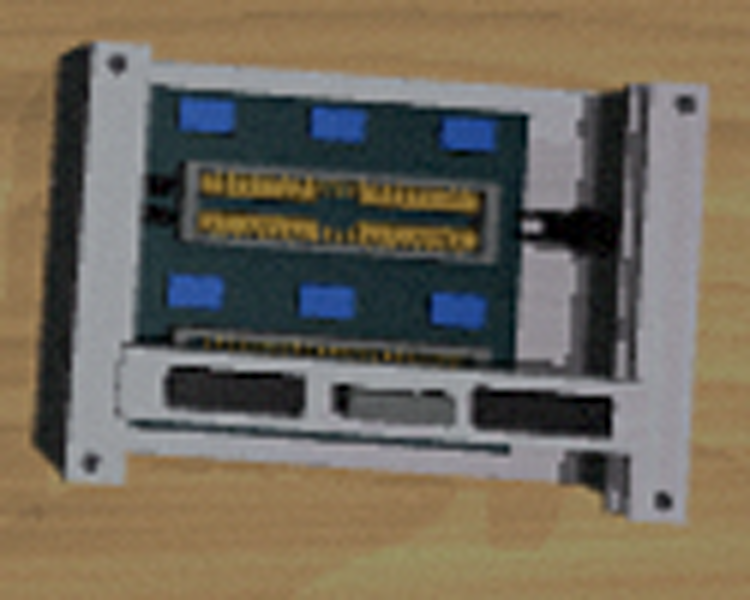

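View pics/tops.png

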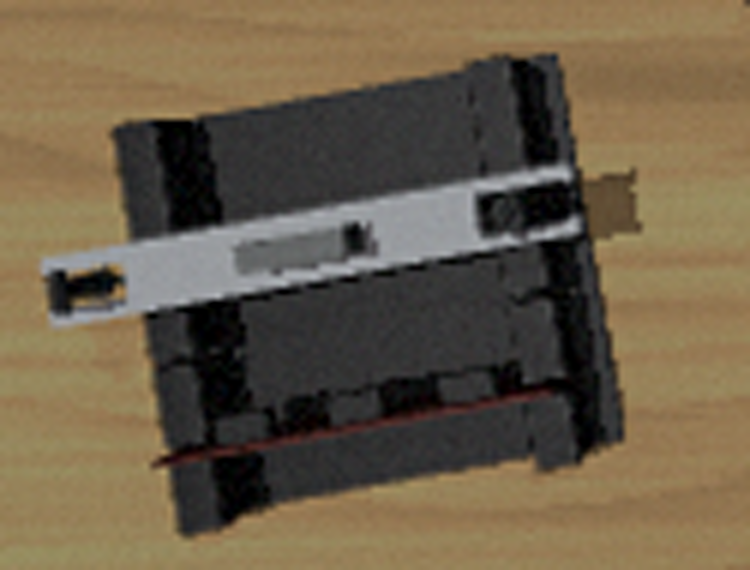

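Emit:
apply_moves:
  commands:
    - [[0.03,-0.04,0,-0.1],[0.07,-0.09,0,-0.24],[0.105,-0.135,0,-0.37],[0.14,-0.18,0,-0.5],[0.175,-0.225,0,-0.62],[0.21,-0.27,0,-0.74],[0.245,-0.315,0,-0.86],[0.28,-0.36,0,-0.96]]

```text
t: 2.25
ee_pos: [510.4, 219.8, 405.0]
orientation: [1.038, 1.31, -1.036]
ft_force: [1.0, 0.4, -0.0]
width: 87.5
```

Emit:
apply_moves:
  commands:
    - [[0.02,-0.027,0,-0.06],[0.026,-0.033,0,-0.08],[0.026,-0.033,0,-0.08],[0.026,-0.033,0,-0.08]]

```text
t: 2.75
ee_pos: [534.7, 189.3, 404.6]
orientation: [1.093, 1.28, -1.093]
ft_force: [-0.8, -0.1, -0.2]
width: 87.5
```

```bash
cat >> h.py <<'E'
from scipy.spatial.transform import Rotation as Ro
def st():
    o=readout.get_obs(); M=Ro.from_rotvec(o["orientation"]).as_matrix()
    print("t %.2f tcp %s yaw %.4f F %s M %s w %.1f"%(o["t"],o["ee_pos"].round(2),np.arctan2(M[1,1],M[0,1]),o["ft_force"].round(2),o["moment"].round(2),o["width"])); return o
def snap(cn,n,s=1.5):
    i,K,R,t=cam(cn); np.savez("pics/%s.npz"%n,i=i,K=K,R=R,t=t); save(n,i,s); return i,K,R,t
def load(n):
    d=np.load("pics/%s.npz"%n); return d["K"],d["R"],d["t"]
E
python3 - <<'E'
from h import *
st(); snap("wrist","w1")
for l in ["board_handle","plug","left_arm","right_arm","panel_left","panel_right"]:
    print(l,[(np.round(r["position"],1).tolist(),round(r["conf"],2)) for r in models.place_of("wrist",l)[:2]])
E
```

```text
t 2.75 tcp [534.68 189.33 404.61] yaw 0.1568 F [-0.81 -0.06 -0.21] M [-0.02  0.06 -0.  ] w 87.5
board_handle [([535.7, 190.3, 116.3], 0.68)]
plug []
left_arm [([524.0, 265.1, 128.5], 0.57)]
right_arm [([544.2, 122.1, 131.2], 0.53)]
panel_left []
panel_right [([546.9, 99.5, 90.5], 0.9), ([441.3, -0.0, -0.2], 0.39)]
```

View pics/w1.png

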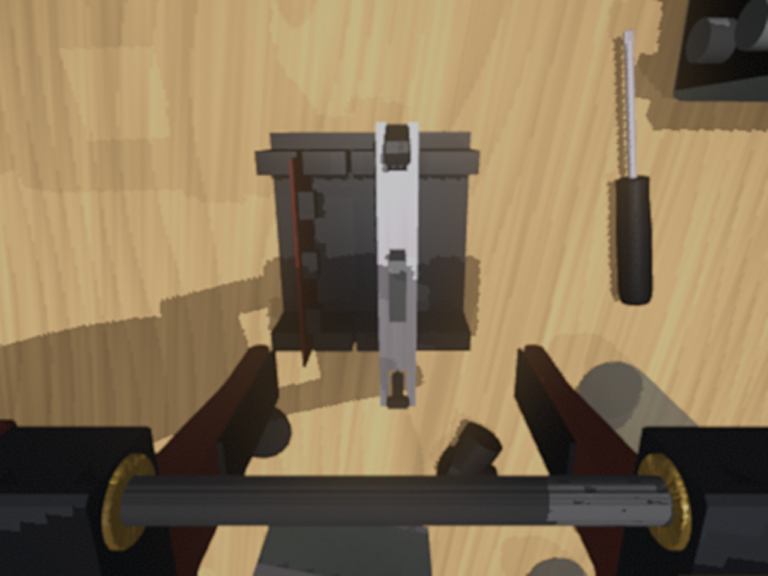

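Run:
```python
from h import *
i=np.load("pics/w1.npz")["i"]
c=cv2.resize(i[75:285,235:295,::-1],None,fx=4,fy=4,interpolation=cv2.INTER_CUBIC)
a=c[:420];b=c[420:]
# side by side
out=np.zeros((420,490,3),np.uint8); out[:,:240]=a; out[:,250:]=b
cv2.imwrite("pics/w1z.png",cv2.convertScaleAbs(out,alpha=1.3))
```

```text
(no output)
```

View pics/w1z.png

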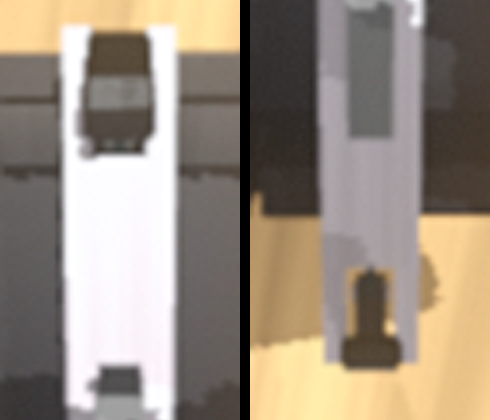

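```bash
cat >> h.py <<'E'
from scipy.optimize import least_squares
PANEL=np.array([[-12,91,-22],[12,91,-22],[-12,-91,-22],[12,-91,-22],[-5,-18,8],[5,-18,8],[-5,18,8],[5,18,8]],float)
def rz(y): return np.array([[np.cos(y),-np.sin(y),0],[np.sin(y),np.cos(y),0],[0,0,1]])
def fit(model,uv,K,R,t,x0):
    f=lambda p:(proj(model@rz(p[3]).T+p[:3],K,R,t)-uv).ravel()
    r=least_squares(f,x0,x_scale=[1,1,1,.01]); return r.x,r.fun.reshape(-1,2)
E
python3 - <<'E'
from h import *
K,R,t=load("w1")
uv=np.array([[249.8,80.7],[279.3,80.7],[253.2,270],[276.3,270],[259.4,213.8],[270.4,213.8],[259.2,173],[270.9,173]])
x,r=fit(PANEL,uv,K,R,t,[535,189,118,.156]); print(x.round(3)); print(r.round(2))
E
```

```text
[5.34536e+02 1.89713e+02 1.15953e+02 1.59000e-01]
[[ 0.71 -0.01]
 [-0.45 -0.06]
 [-0.15  0.05]
 [ 0.35  0.02]
 [-0.32 -0.06]
 [ 0.3  -0.08]
 [-0.39  0.08]
 [ 0.    0.06]]
```

Emit:
apply_moves:
  commands:
    - [[0.002,-0.05,0,-0.03],[0.004,-0.11,0,-0.06],[0.006,-0.17,0,-0.1],[0.008,-0.23,0,-0.14],[0.009,-0.29,0,-0.18],[0.011,-0.35,0,-0.21],[0.012,-0.376,0,-0.22],[0.012,-0.376,0,-0.22]]

```text
t: 4.1
ee_pos: [547.2, -189.3, 404.6]
orientation: [1.259, 1.176, -1.259]
ft_force: [-0.8, -0.0, -0.2]
width: 87.7
```

Emit:
apply_moves:
  commands:
    - [[0,0,0,0],[0,0,0,0]]

```text
t: 4.35
ee_pos: [547.4, -186.4, 404.7]
orientation: [1.256, 1.179, -1.256]
ft_force: [-0.6, 0.2, -0.7]
width: 87.9
```

Run:
```python
from h import *
st(); i,*_=snap("wrist","w2")
for l in ["slot","rack"]:
    print(l,[(np.round(r["position"],1).tolist(),round(r["conf"],2)) for r in models.place_of("wrist",l)[:2]])
cv2.imwrite("pics/w2z.png",cv2.convertScaleAbs(cv2.resize(i[60:260,160:330,::-1],None,fx=4,fy=4,interpolation=cv2.INTER_CUBIC)[:,:790],alpha=1.4))
```

```text
t 4.35 tcp [ 547.4  -186.36  404.68] yaw -0.0634 F [-0.59  0.23 -0.67] M [-0.11  0.09 -0.04] w 87.9
slot [([548.2, -185.0, 93.3], 0.98)]
rack [([528.3, -183.2, 0.4], 0.94)]
```

View pics/w2.png

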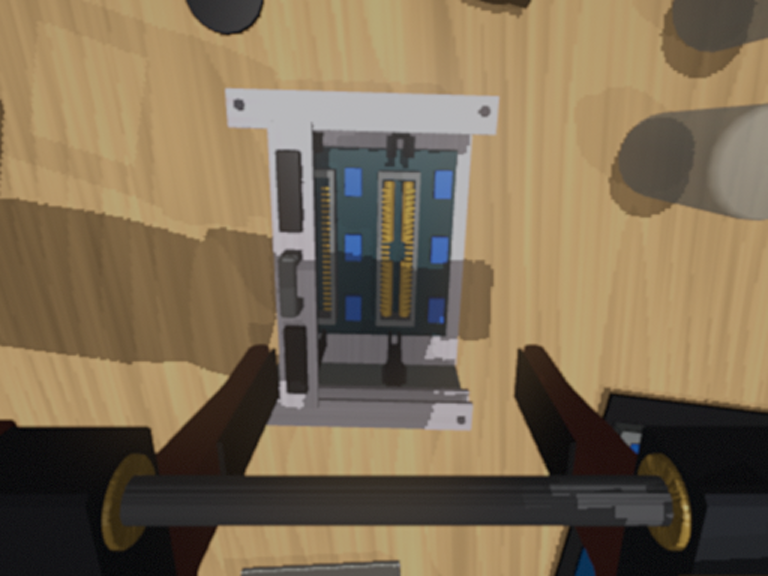

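View pics/w2z.png

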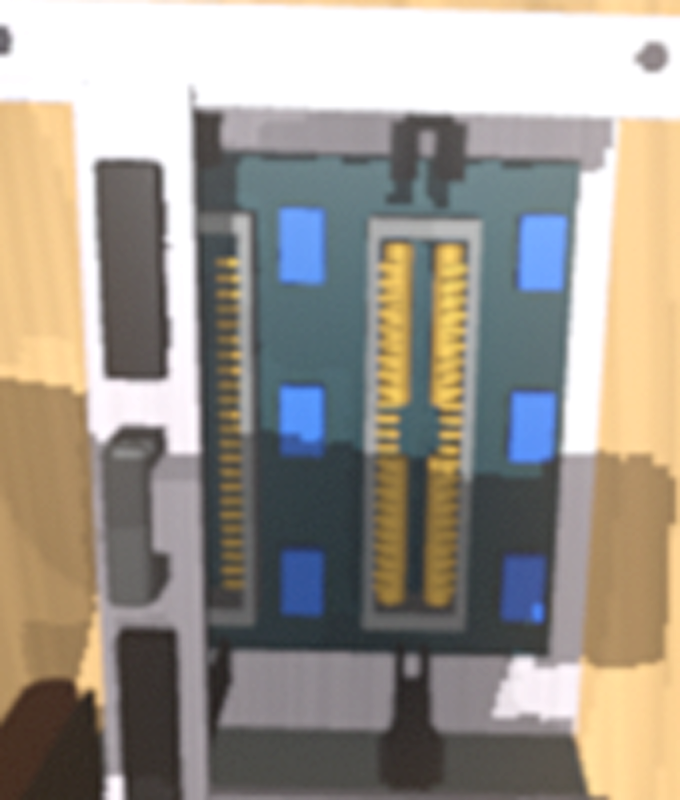

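Run:
```python
from h import *
i=np.load("pics/w2.npz")["i"]
c=cv2.resize(i[50:300,140:340,::-1],None,fx=4,fy=4,interpolation=cv2.INTER_CUBIC)
cv2.imwrite("pics/w2za.png",cv2.convertScaleAbs(c[:260],alpha=1.3))
cv2.imwrite("pics/w2zb.png",cv2.convertScaleAbs(c[700:],alpha=1.6))
```

```text
(no output)
```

View pics/w2za.png

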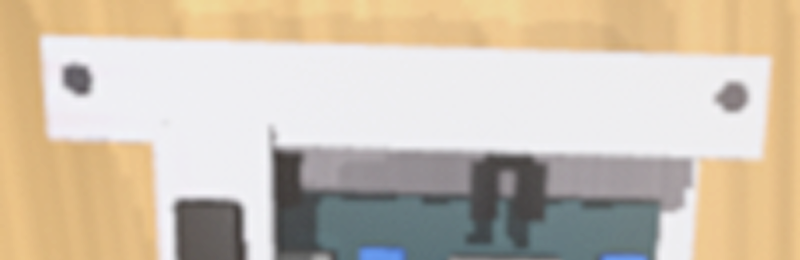

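View pics/w2zb.png

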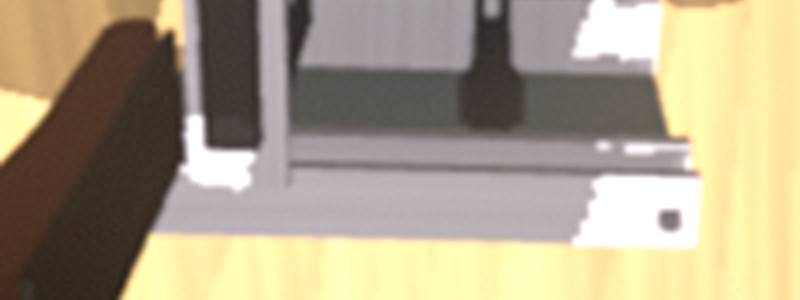

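Run:
```python
from h import *
K,R,t=load("w2")
uv=np.array([[150,59],[332.75,64.25],[151.75,84.5],[330.75,89.5],[314.25,286.75],[315,268.75]])-.4
m=np.array([[-75,106,0],[75,106,0],[-75,86,0],[75,86,0],[75,-106,0],[75,-86,0]],float)
x,r=fit(m,uv,K,R,t,[528,-187,98,-.06]); print(x.round(3)); print(r.round(2))
x2=x.copy(); 
f=lambda p:(proj(m@rz(p[2]).T+[p[0],p[1],98],K,R,t)-uv).ravel()
q=least_squares(f,[528,-187,-.06],x_scale=[1,1,.01]); print("z98",q.x.round(3),q.fun.reshape(-1,2).round(2).tolist())
for nm,u,v,z in [("topmouth",428.5,125,76),("botmouth",411.5,770,76),("sock+",425,218,22),("sock-",414,630,22),("gap+",421.5,245,16),("gap-",416,600,16),("groove+",428,165,60)]:
    p=atz((160+u/4-.4,60+v/4-.4),z,K,R,t); l=rz(q.x[2]).T@(p-[q.x[0],q.x[1],98]); print(nm,p.round(1),l.round(1))
```

```text
[ 5.25110e+02 -1.84513e+02  9.74660e+01 -8.90000e-02]
[[ 0.15 -0.14]
 [-0.21 -0.27]
 [ 0.31  0.05]
 [-0.33 -0.05]
 [-0.31 -0.12]
 [ 0.39  0.62]]
z98 [ 5.25120e+02 -1.84482e+02 -8.90000e-02] [[-0.06, -0.24], [-0.06, -0.36], [0.11, -0.0], [-0.2, -0.1], [-0.22, 0.15], [0.48, 0.87]]
topmouth [ 554.3 -103.7   76. ] [ 21.9  83.1 -22. ]
botmouth [ 540.  -266.1   76. ] [ 22.1 -79.9 -22. ]
sock+ [ 552.4 -127.9   22. ] [ 22.1  58.8 -76. ]
sock- [ 541.7 -248.    22. ] [ 22.1 -61.8 -76. ]
gap+ [ 551.  -135.5   16. ] [ 21.4  51.1 -82. ]
gap- [ 542.7 -240.7   16. ] [ 22.6 -54.4 -82. ]
groove+ [ 553.8 -112.9   60. ] [ 22.2  73.9 -38. ]
```

Run:
```python
from h import *
o=st(); print(o["qvel"].round(4))
```

```text
t 4.50 tcp [ 547.49 -186.66  404.78] yaw -0.0635 F [ 0.41 -0.49 -0.26] M [-0.06  0.07  0.02] w 87.9
[-0.0051  0.0005 -0.0015  0.0011  0.0012 -0.0002]
```

Emit:
apply_moves:
  commands:
    - [[-0.002,0.05,0,0.03],[-0.004,0.11,0,0.06],[-0.006,0.17,0,0.1],[-0.008,0.23,0,0.14],[-0.01,0.29,0,0.18],[-0.012,0.35,0,0.215],[-0.013,0.3764,0,0.2225],[-0.013,0.3764,0,0.2225]]

```text
t: 5.5
ee_pos: [533.9, 190.9, 404.7]
orientation: [1.09, 1.281, -1.089]
ft_force: [-0.4, -0.9, -0.1]
width: 87.4
```

Emit:
apply_moves:
  commands:
    - [[0,0,-0.03,0],[0,0,-0.06,0],[0,0,-0.08,0],[0,0,-0.08,0],[0,0,-0.08,0]]
  gripper: 0.05

```text
t: 6.12
ee_pos: [534.7, 188.3, 325.5]
orientation: [1.093, 1.279, -1.092]
ft_force: [0.7, 0.5, 0.4]
width: 50.1
```

Run:
```python
from h import *
o=st(); snap("wrist","w3");
```

```text
t 6.12 tcp [534.73 188.27 325.45] yaw 0.1568 F [0.67 0.53 0.38] M [-0.01  0.05  0.  ] w 50.1
```

View pics/w3.png

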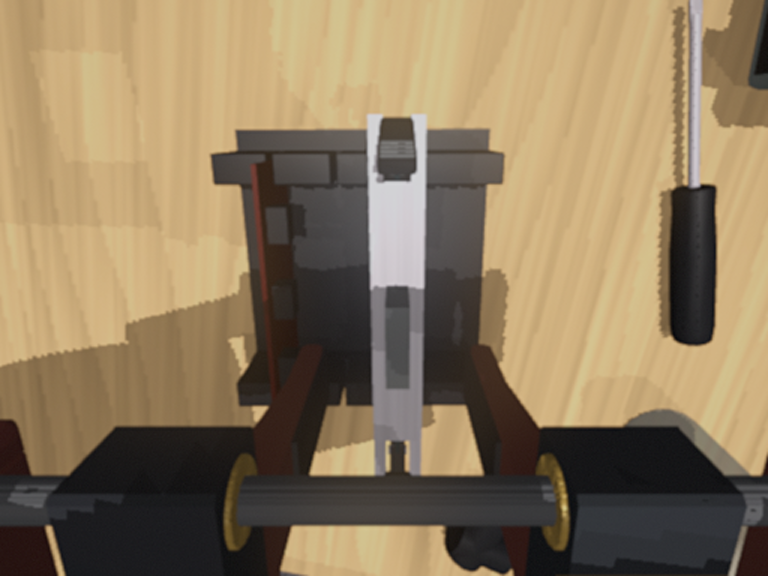

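Emit:
apply_moves:
  commands:
    - [[0,0.0012,-0.02,0.002],[0,0.0012,-0.038,0.002],[0,0.0012,-0.046,0.002],[0,0.0012,-0.046,0.002],[0,0.0012,-0.046,0.002]]

```text
t: 6.8
ee_pos: [534.6, 190.1, 279.1]
orientation: [1.091, 1.28, -1.09]
ft_force: [0.2, -0.3, 0.5]
width: 49.9
```

Run:
```python
from h import *
o=st()
```

```text
t 6.80 tcp [534.61 190.06 279.09] yaw 0.1595 F [ 0.22 -0.27  0.49] M [-0.04  0.02  0.  ] w 49.9
```

Emit:
apply_moves:
  commands:
    - [[0,0,0,0],[0,0,0,0],[0,0,0,0],[0,0,0,0],[0,0,0,0]]
  gripper: 0.0

```text
t: 7.42
ee_pos: [534.4, 190.0, 278.7]
orientation: [1.091, 1.28, -1.091]
ft_force: [0.8, -0.3, -0.2]
width: 9.8
```

Run:
```python
from h import *
o=st()
```

```text
t 7.42 tcp [534.41 190.   278.73] yaw 0.1595 F [ 0.77 -0.33 -0.17] M [-0.07 -0.    0.02] w 9.8
```

Emit:
apply_moves:
  commands:
    - [[0,0,0.005,0],[0,0,0.015,0],[0,0,0.03,0],[0,0,0.05,0],[0,0,0.075,0],[0,0,0.1,0],[0,0,0.12,0],[0,0,0.125,0]]

```text
t: 8.43
ee_pos: [534.6, 190.1, 405.9]
orientation: [1.093, 1.279, -1.088]
ft_force: [-0.5, 0.1, -3.2]
width: 9.6
```

Run:
```python
from h import *
o=st(); snap("wrist","w4")
```

```text
t 8.43 tcp [534.56 190.07 405.92] yaw 0.1595 F [-0.45  0.06 -3.21] M [-0.06  0.05 -0.03] w 9.6
```

View pics/w4.png

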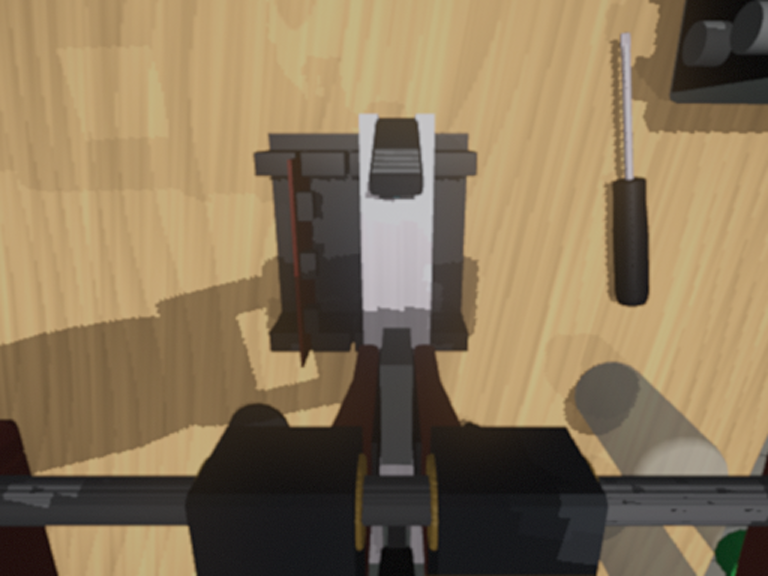

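Emit:
apply_moves:
  commands:
    - [[0.002,-0.04,0,-0.03],[0.004,-0.09,0,-0.07],[0.006,-0.15,0,-0.1],[0.008,-0.21,0,-0.14],[0.009,-0.27,0,-0.18],[0.011,-0.32,0,-0.21],[0.012,-0.36,0,-0.24],[0.0125,-0.376,0,-0.248]]

```text
t: 9.48
ee_pos: [546.4, -188.0, 402.9]
orientation: [1.276, 1.166, -1.277]
ft_force: [0.0, -0.2, -3.3]
width: 9.7
```

Emit:
apply_moves:
  commands:
    - [[0,0,-0.01,0],[0,0,-0.01,0],[0,0,-0.01,0]]

```text
t: 9.85
ee_pos: [546.9, -184.7, 393.4]
orientation: [1.273, 1.168, -1.273]
ft_force: [-0.2, 0.3, -3.8]
width: 9.3
```

Run:
```python
from h import *
o=st(); i,K,R,t=snap("wrist","w5"); cv2.imwrite("pics/w5z.png",cv2.convertScaleAbs(cv2.resize(i[30:250,140:340,::-1],None,fx=4,fy=4,interpolation=cv2.INTER_CUBIC)[:600],alpha=1.3)); st()
```

```text
t 9.85 tcp [ 546.89 -184.74  393.36] yaw -0.0868 F [-0.22  0.27 -3.81] M [-0.09  0.02  0.01] w 9.3
t 9.90 tcp [ 546.99 -184.88  393.6 ] yaw -0.0868 F [-0.09 -0.47 -2.62] M [-0.07  0.09  0.01] w 9.5
```

View pics/w5.png

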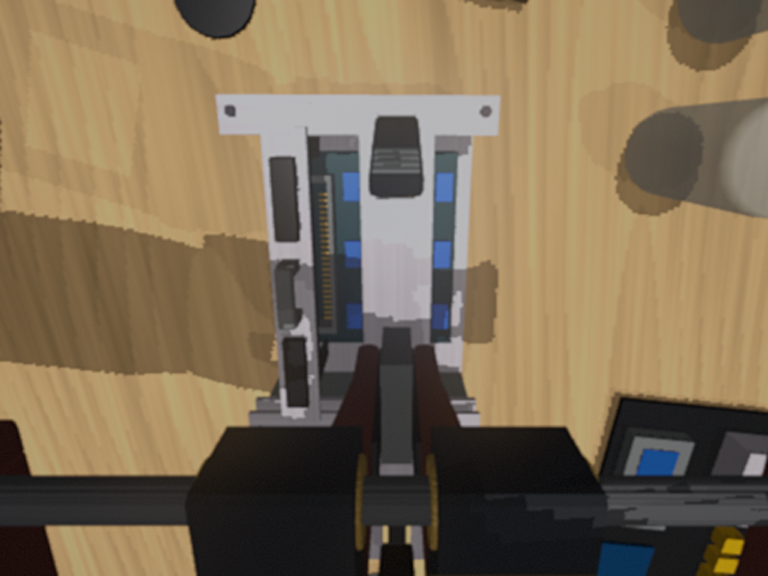

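View pics/w5z.png

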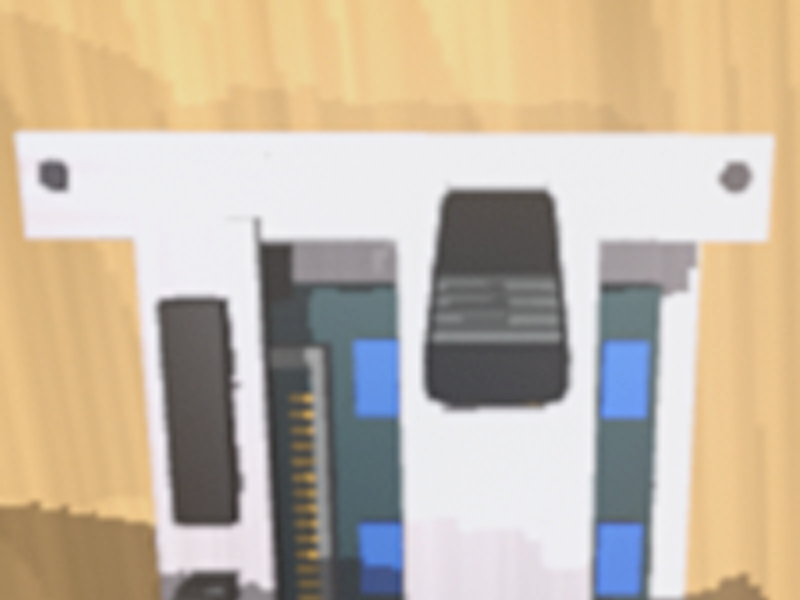

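Run:
```python
from h import *
K,R,t=load("w5")
uv=np.array([[15,131],[775,134],[25,239],[768,241]])/4+[140,30]-.4
m=np.array([[-75,106,0],[75,106,0],[-75,86,0],[75,86,0]],float)
f=lambda p:(proj(m@rz(p[2]).T+[p[0],p[1],98],K,R,t)-uv).ravel()
q=least_squares(f,[528,-187,-.06],x_scale=[1,1,.01]); print(q.x.round(3),q.fun.reshape(-1,2).round(2).tolist())
print("slot",(rz(q.x[2])@[22,0,0]+[q.x[0],q.x[1],98]).round(2))
# panel edges on rows
for u1,u2,v in [(397,598,240),(401,596,480)]:
    p=[atz((140+u/4-.4,30+v/4-.4),393.5-163-22,K,R,t) for u in(u1,u2)]; print((p[0]+p[1])/2, np.linalg.norm(p[1]-p[0]), rz(-.0868).T@((p[0]+p[1])/2-[546.95,-184.8,208]))
```

```text
[ 5.25180e+02 -1.84694e+02 -9.00000e-02] [[-0.02, 0.18], [-0.12, 0.1], [0.18, -0.23], [-0.04, -0.09]]
slot [ 547.09 -186.67   98.  ]
[ 553.14714786 -101.10253605  208.5       ] 24.307121780841126 [-1.08200356 83.9196007   0.5       ]
[ 550.74976096 -130.21536249  208.5       ] 24.90799617898023 [-0.94654352 54.70854495  0.5       ]
```

Emit:
apply_moves:
  commands:
    - [[0.0006,-0.0012,-0.01,-0.003],[0.0006,-0.0012,-0.03,-0.003],[0.0006,-0.0012,-0.045,-0.003],[0.0006,-0.0012,-0.048,-0.003],[0.0006,-0.0012,-0.048,-0.003],[0.0006,-0.0012,-0.048,-0.003]]

```text
t: 10.65
ee_pos: [547.7, -187.4, 346.3]
orientation: [1.277, 1.163, -1.276]
ft_force: [0.1, 0.6, -2.9]
width: 10.0
```

Run:
```python
from h import *
st(); snap("wrist","w6"); st(); snap("scene","s6"); st(); snap("top","t6"); st()
for n,a in [("s6",(100,220,130,280)),("t6",(170,290,280,420))]:
    i=np.load("pics/%s.npz"%n)["i"]; cv2.imwrite("pics/%sz.png"%n,cv2.resize(i[a[0]:a[1],a[2]:a[3],::-1],None,fx=5,fy=5,interpolation=cv2.INTER_CUBIC))
```

```text
t 10.65 tcp [ 547.73 -187.36  346.28] yaw -0.0916 F [ 0.13  0.59 -2.91] M [-0.08  0.05  0.  ] w 10.0
t 10.70 tcp [ 547.7  -187.32  346.32] yaw -0.0916 F [ 0.22 -1.2  -3.59] M [-0.08  0.03  0.04] w 9.8
t 10.75 tcp [ 547.64 -187.31  346.29] yaw -0.0916 F [-0.93 -0.06 -3.25] M [-0.1   0.07 -0.03] w 9.6
t 10.80 tcp [ 547.59 -187.28  346.23] yaw -0.0915 F [ 0.52 -0.01 -4.11] M [-0.03  0.05 -0.  ] w 9.5
```

View pics/s6z.png

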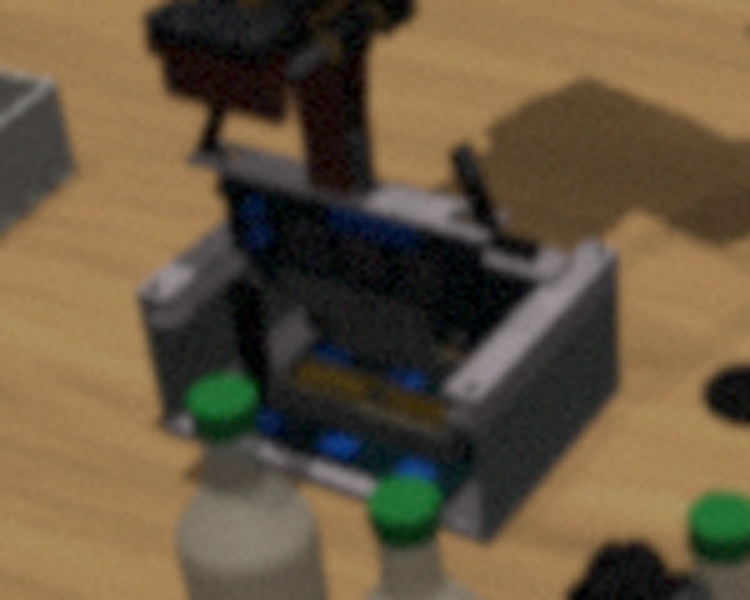

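View pics/w6.png

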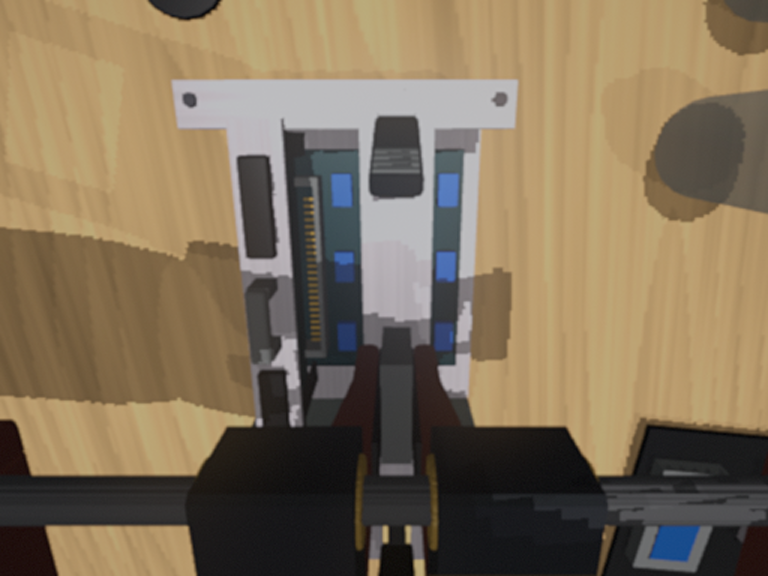

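Run:
```python
from h import *
i=np.load("pics/w6.npz")["i"]
c=cv2.convertScaleAbs(cv2.resize(i[45:145,105:355,::-1],None,fx=3.2,fy=3.2,interpolation=cv2.INTER_CUBIC),alpha=1.3)
cv2.imwrite("pics/w6z.png",c)
st()
```

```text
t 10.80 tcp [ 547.59 -187.28  346.23] yaw -0.0915 F [ 0.52 -0.01 -4.11] M [-0.03  0.05 -0.  ] w 9.5
```

View pics/w6z.png

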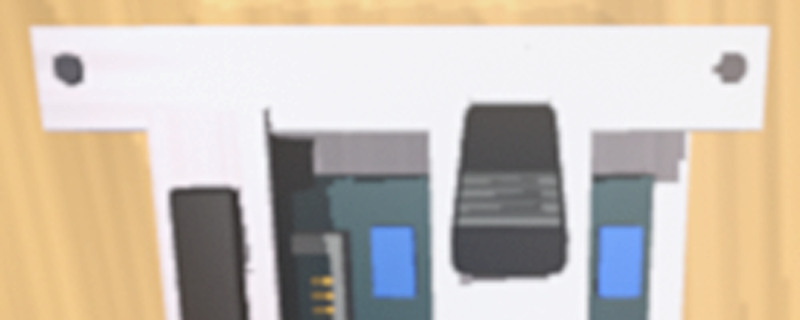

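Run:
```python
from h import *
K,R,t=load("w6")
uv=np.array([[30,27],[770,26],[43,130],[764,129]])/3.2+[105,45]-.35
m=np.array([[-75,106,0],[75,106,0],[-75,86,0],[75,86,0]],float)
f=lambda p:(proj(m@rz(p[2]).T+[p[0],p[1],98],K,R,t)-uv).ravel()
q=least_squares(f,[528,-187,-.06],x_scale=[1,1,.01]); print(q.x.round(3),q.fun.reshape(-1,2).round(2).tolist())
print("slot",(rz(q.x[2])@[22,0,0]+[q.x[0],q.x[1],98]).round(2))
z=346.3-185; p=[atz((105+u/3.2-.35,45+140/3.2),z,K,R,t) for u in(430,591)]; c=(p[0]+p[1])/2
print("panel centre along slot x:",(rz(-.0915).T@(c-(rz(q.x[2])@[22,0,0]+[q.x[0],q.x[1],98])))[:2])
```

```text
[ 5.25287e+02 -1.84725e+02 -9.00000e-02] [[0.05, -0.16], [0.04, -0.15], [0.22, 0.14], [-0.32, 0.13]]
slot [ 547.2 -186.7   98. ]
panel centre along slot x: [3.20640019e-02 8.35400782e+01]
```

Emit:
apply_moves:
  commands:
    - [[0,0.0009,-0.005,0.001],[0,0.0009,-0.012,0.001],[0,0.0009,-0.018,0.001],[0,0.0009,-0.024,0.001],[0,0.0009,-0.028,0.001]]

```text
t: 11.42
ee_pos: [547.4, -186.3, 317.1]
orientation: [1.275, 1.166, -1.276]
ft_force: [0.0, 0.2, -2.9]
width: 9.4
```

Run:
```python
from h import *
st()
```

```text
t 11.43 tcp [ 547.39 -186.28  317.07] yaw -0.0905 F [ 0.    0.24 -2.87] M [-0.09  0.14  0.03] w 9.4
```

No contact so far. Continuing the descent towards the contacts (expected TCP z about 295).

Emit:
apply_moves:
  commands:
    - [[0,0,-0.005,0],[0,0,-0.01,0],[0,0,-0.015,0],[0,0,-0.018,0],[0,0,-0.019,0]]

```text
t: 12.05
ee_pos: [547.4, -186.3, 298.4]
orientation: [1.276, 1.165, -1.276]
ft_force: [-0.8, 0.7, -3.4]
width: 9.9
```

Run:
```python
from h import *
st()
```

```text
t 12.05 tcp [ 547.42 -186.3   298.42] yaw -0.0905 F [-0.77  0.65 -3.43] M [-0.03  0.06 -0.02] w 9.9
```

Emit:
apply_moves:
  commands:
    - [[0,0,-0.001,0],[0,0,-0.002,0],[0,0,-0.0025,0],[0,0,-0.0025,0]]

```text
t: 12.55
ee_pos: [547.5, -186.3, 296.2]
orientation: [1.276, 1.165, -1.276]
ft_force: [-0.5, -0.8, -3.0]
width: 9.4
```

Emit:
apply_moves:
  commands:
    - [[0,0,-0.0005,0],[0,0,-0.001,0],[0,0,-0.001,0]]

```text
t: 12.92
ee_pos: [547.4, -186.3, 295.1]
orientation: [1.276, 1.165, -1.276]
ft_force: [0.4, 0.4, -3.2]
width: 9.7
```

Emit:
apply_moves:
  commands:
    - [[0,0,-0.0005,0],[0,0,-0.0007,0],[0,0,-0.0007,0]]

```text
t: 13.3
ee_pos: [547.4, -186.3, 294.4]
orientation: [1.276, 1.165, -1.276]
ft_force: [-0.7, 0.1, -2.8]
width: 9.9
```

Emit:
apply_moves:
  commands:
    - [[0,0,-0.0005,0],[0,0,-0.0007,0],[0,0,-0.0007,0]]

```text
t: 13.68
ee_pos: [547.5, -186.3, 293.9]
orientation: [1.276, 1.165, -1.275]
ft_force: [-0.2, 0.1, -1.6]
width: 9.4
```

Emit:
apply_moves:
  commands:
    - [[0,0,-0.0004,0],[0,0,-0.0004,0],[0,0,-0.0004,0]]

```text
t: 14.05
ee_pos: [547.6, -186.3, 293.6]
orientation: [1.276, 1.165, -1.275]
ft_force: [-0.4, 2.1, 1.8]
width: 9.7
```

Emit:
apply_moves:
  commands:
    - [[0,0,0,0],[0,0,0,0],[0,0,0,0]]
  gripper: 0.028

```text
t: 14.42
ee_pos: [547.5, -186.4, 293.4]
orientation: [1.276, 1.165, -1.276]
ft_force: [0.3, -0.2, 0.4]
width: 28.0
```

Run:
```python
from h import *
st()
```

```text
t 14.43 tcp [ 547.46 -186.39  293.37] yaw -0.0906 F [ 0.34 -0.17  0.41] M [-0.09  0.08  0.  ] w 28.0
```

Emit:
apply_moves:
  commands:
    - [[0,0,0.005,0],[0,0,0.02,0],[0,0,0.045,0],[0,0,0.075,0],[0,0,0.1,0],[0,0,0.11,0],[0,0,0.11,0]]

```text
t: 15.3
ee_pos: [547.5, -186.3, 404.3]
orientation: [1.276, 1.163, -1.275]
ft_force: [0.1, -0.2, -0.5]
width: 28.1
```

Run:
```python
from h import *
st(); i,*_=snap("wrist","w7"); snap("scene","s7")
cv2.imwrite("pics/w7z.png",cv2.convertScaleAbs(cv2.resize(i[50:300,150:340,::-1],None,fx=3,fy=3,interpolation=cv2.INTER_CUBIC)[:,:],alpha=1.3)[:600])
i=np.load("pics/s7.npz")["i"]; cv2.imwrite("pics/s7z.png",cv2.resize(i[100:220,130:280,::-1],None,fx=5,fy=5,interpolation=cv2.INTER_CUBIC))
```

```text
t 15.30 tcp [ 547.49 -186.33  404.26] yaw -0.0905 F [ 0.09 -0.25 -0.54] M [-0.11  0.    0.01] w 28.1
```

View pics/w7.png

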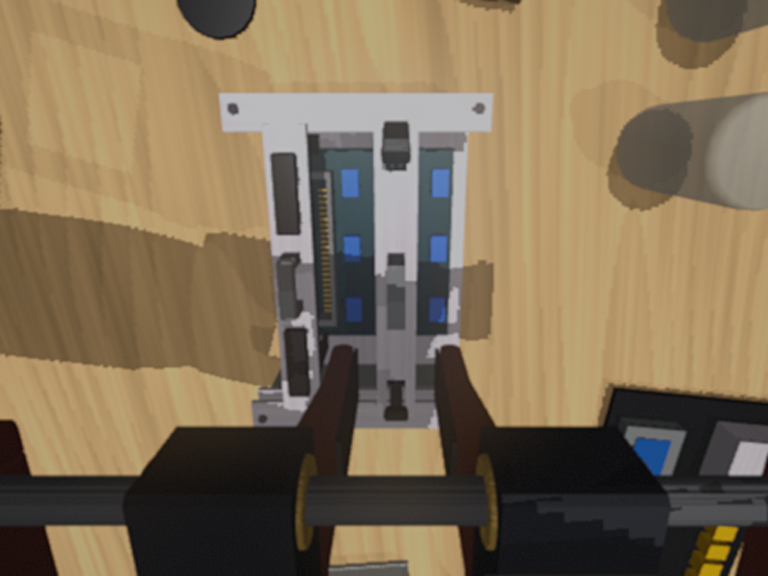

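View pics/w7z.png

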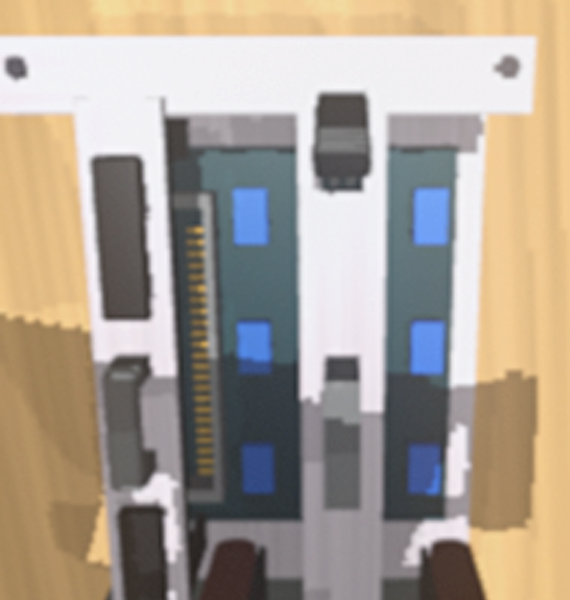

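View pics/s7z.png

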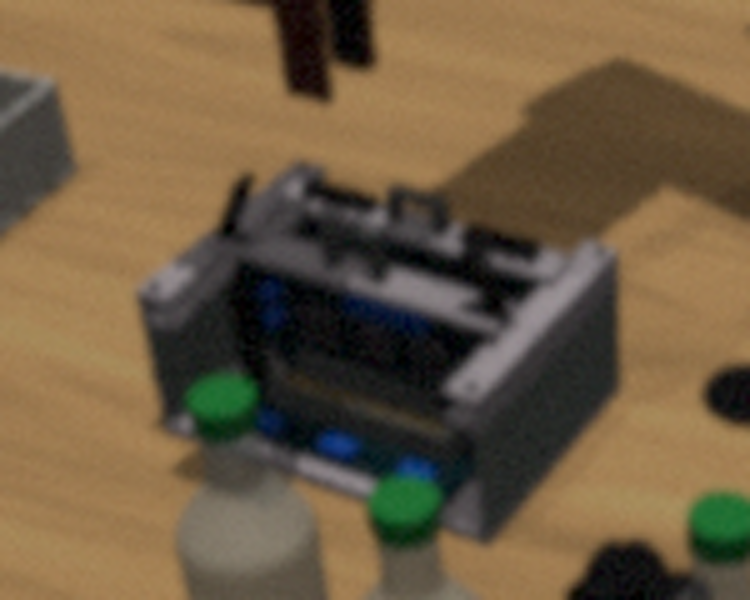

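```bash
cat >> h.py <<'E'
S=np.array([547.45,-186.5]); YA=np.array([0.0904,0.9959]); PZ=100.5; D=40.
def corner(th,drop=0,d=D): # outward s of corner, z of tip
    return 75-d*np.cos(th)+16.5*np.sin(th), PZ-drop+d*np.sin(th)+16.5*np.cos(th)
def tcp(side,sc,zt): # side +1/-1, corner outward
    s=side*(sc+10); return np.array([*(S+YA*s),zt+182])
def rows(pts,base):
    for p in pts: print([round(float(v)/1000,4) for v in (p-base)])
def dropof(th): return max(0,(0.55-th))*15
E
python3 - <<'E'
from h import *
o=st(); b=o["ee_pos"]
for side in (1,-1):
    print(side)
    c0=corner(1.25)
    rows([tcp(side,c0[0]+14,c0[1]+30),tcp(side,c0[0]+14,c0[1])]+[tcp(side,*corner(t)) for t in (1.25,1.15,1.05,.95,.85,.75,.65)],b)
E
```

```text
t 15.40 tcp [ 547.15 -186.21  402.69] yaw -0.0905 F [-0.09  0.91 -0.93] M [-0.06  0.13 -0.01] w 27.8
1
[0.0095, 0.1013, -0.047]
[0.0095, 0.1013, -0.077]
[0.0083, 0.0874, -0.077]
[0.0079, 0.0831, -0.0769]
[0.0075, 0.0788, -0.0773]
[0.0071, 0.0746, -0.0781]
[0.0067, 0.0704, -0.0792]
[0.0064, 0.0664, -0.0808]
[0.006, 0.0626, -0.0828]
-1
[-0.0089, -0.1019, -0.047]
[-0.0089, -0.1019, -0.077]
[-0.0077, -0.088, -0.077]
[-0.0073, -0.0837, -0.0769]
[-0.0069, -0.0794, -0.0773]
[-0.0065, -0.0751, -0.0781]
[-0.0061, -0.071, -0.0792]
[-0.0058, -0.067, -0.0808]
[-0.0054, -0.0632, -0.0828]
```

Emit:
apply_moves:
  commands:
    - [[0.003,0.035,0,0],[0.006,0.07,-0.01,0],[0.0095,0.101,-0.03,0],[0.0095,0.101,-0.06,0],[0.0095,0.101,-0.0775,0],[0.0095,0.101,-0.0775,0]]
  gripper: 0.0

```text
t: 16.15
ee_pos: [556.4, -85.5, 324.1]
orientation: [1.274, 1.168, -1.279]
ft_force: [0.4, -0.1, 0.0]
width: 0.9
```

```bash
cat >> h.py <<'E'
S=np.array([547.454,-186.4])
E
python3 - <<'E'
from h import *
st(); snap("wrist","w8")
b=np.array([547.454+9.5,-186.32+101,403.375-77.5])
rows([tcp(1,*corner(t)) for t in (1.25,1.15,1.05,.95,.85,.75,.65)],b)
E
```

```text
t 16.15 tcp [556.37 -85.5  324.07] yaw -0.0909 F [ 0.39 -0.05  0.05] M [-0.06  0.08 -0.04] w 0.9
[-0.0015, -0.0134, -0.0002]
[-0.0019, -0.0177, -0.0001]
[-0.0023, -0.022, -0.0005]
[-0.0027, -0.0262, -0.0012]
[-0.0031, -0.0304, -0.0024]
[-0.0034, -0.0344, -0.004]
[-0.0038, -0.0382, -0.006]
```

View pics/w8.png

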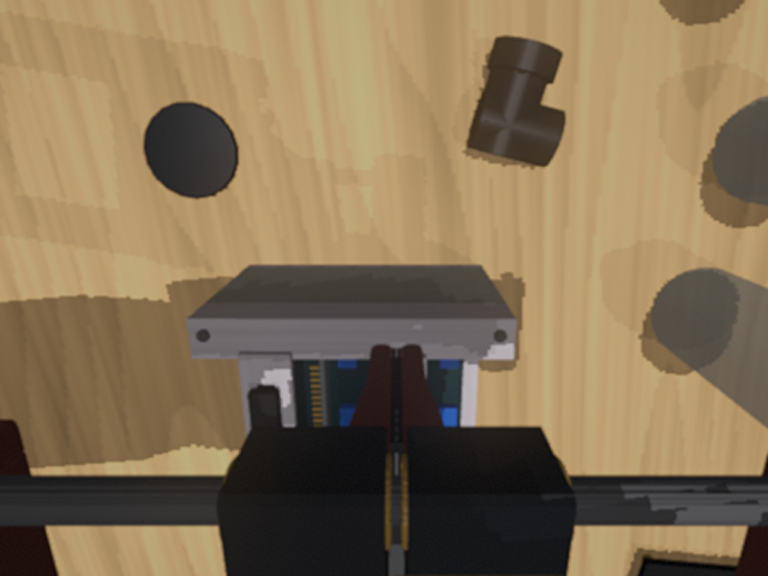

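Emit:
apply_moves:
  commands:
    - [[-0.0008,-0.007,0,0],[-0.0015,-0.0134,0,0],[-0.0019,-0.0177,0,0],[-0.0023,-0.022,-0.0005,0],[-0.0027,-0.0262,-0.0012,0],[-0.0029,-0.0284,-0.0018,0],[-0.0031,-0.0304,-0.0024,0],[-0.0031,-0.0304,-0.0024,0]]

```text
t: 17.2
ee_pos: [553.8, -115.8, 323.4]
orientation: [1.275, 1.165, -1.276]
ft_force: [0.1, -0.0, 0.5]
width: 0.5
```

Run:
```python
from h import *
st(); snap("scene","s9")
i=np.load("pics/s9.npz")["i"]; cv2.imwrite("pics/s9z.png",cv2.resize(i[100:220,130:280,::-1],None,fx=5,fy=5,interpolation=cv2.INTER_CUBIC))
```

```text
t 17.20 tcp [ 553.82 -115.82  323.37] yaw -0.0905 F [ 0.12 -0.04  0.54] M [ 0.01  0.03 -0.01] w 0.5
```

View pics/s9z.png

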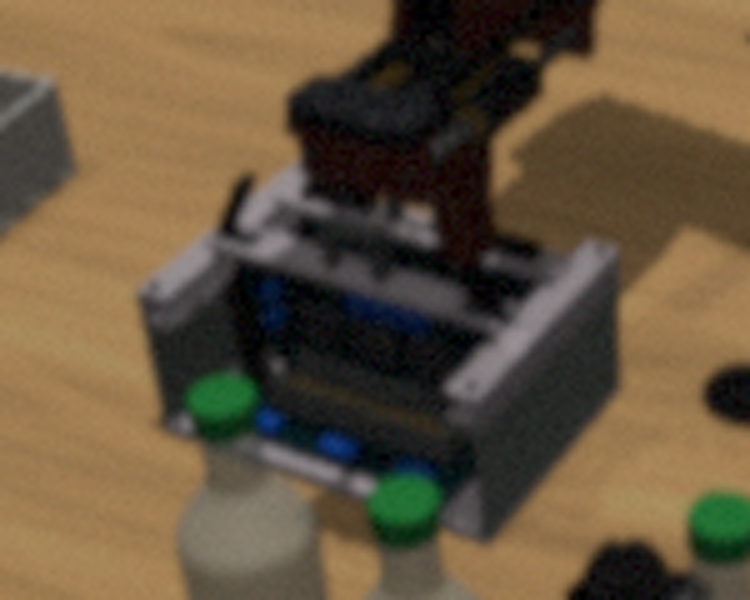

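Run:
```python
from h import *
b=np.array([553.854,-115.72,323.475])
c0=corner(1.25)
rows([tcp(-1,c0[0]+14,c0[1])]+[tcp(-1,*corner(t)) for t in (1.25,1.15,1.05,.95,.85,.75,.65)],b)
```

```text
[-0.0156, -0.1723, 0.0022]
[-0.0144, -0.1584, 0.0022]
[-0.014, -0.1541, 0.0023]
[-0.0136, -0.1498, 0.0019]
[-0.0132, -0.1455, 0.0012]
[-0.0128, -0.1414, -0.0]
[-0.0125, -0.1374, -0.0016]
[-0.0121, -0.1336, -0.0036]
```

Emit:
apply_moves:
  commands:
    - [[0,0.001,0.014,0],[-0.001,-0.005,0.026,0],[-0.005,-0.058,0.028,0],[-0.0106,-0.115,0.028,0],[-0.0156,-0.1723,0.028,0],[-0.0156,-0.1723,0.027,0],[-0.0156,-0.1723,0.0022,0],[-0.0156,-0.1723,0.0022,0]]

```text
t: 18.25
ee_pos: [537.6, -287.2, 324.7]
orientation: [1.275, 1.169, -1.277]
ft_force: [-0.1, 0.4, -0.0]
width: 0.3
```

Emit:
apply_moves:
  commands:
    - [[0.0006,0.007,0,0],[0.0012,0.0139,0,0],[0.0016,0.0182,0,0],[0.002,0.0225,-0.0003,0],[0.0024,0.0268,-0.001,0],[0.0026,0.029,-0.0016,0],[0.0028,0.0309,-0.0022,0],[0.0028,0.0309,-0.0022,0]]

```text
t: 19.25
ee_pos: [541.1, -257.1, 323.4]
orientation: [1.276, 1.165, -1.276]
ft_force: [0.5, -0.6, 1.4]
width: 0.6
```

Run:
```python
from h import *
st(); snap("wrist","w10"); snap("scene","s10")
i=np.load("pics/s10.npz")["i"]; cv2.imwrite("pics/s10z.png",cv2.resize(i[100:220,130:280,::-1],None,fx=5,fy=5,interpolation=cv2.INTER_CUBIC))
```

```text
t 19.25 tcp [ 541.08 -257.05  323.43] yaw -0.0905 F [ 0.51 -0.64  1.42] M [-0.05  0.07 -0.  ] w 0.6
```

View pics/w10.png

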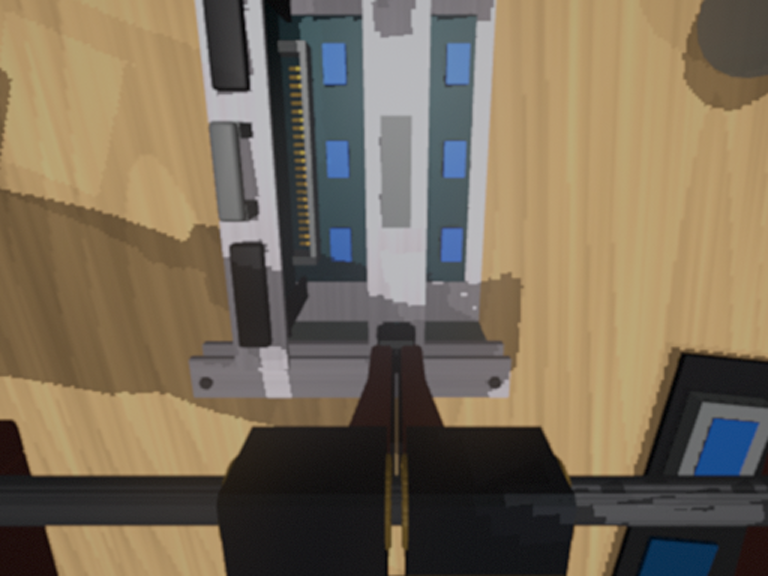

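View pics/s10z.png

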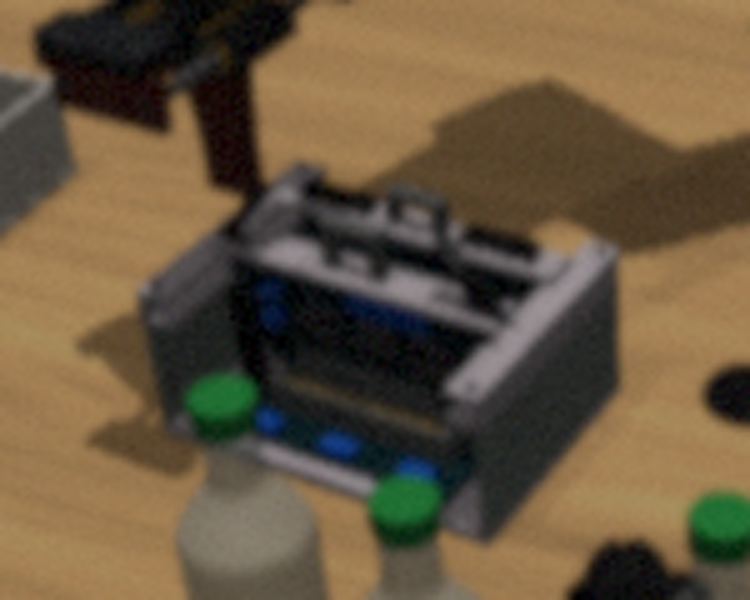

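```bash
cat >> h.py <<'E'
def pt(side,th,lift=0): 
    c=corner(th,dropof(th)); return tcp(side,c[0],c[1]+lift)
E
python3 - <<'E'
from h import *
b=np.array([541.054,-257.12,323.475])
print("right"); rows([pt(-1,t) for t in (.8,.75,.7,.65)],b)
b2=pt(-1,.65); print(b2)
print("to left"); rows([pt(1,.9,8)]+[pt(1,t) for t in (.85,.8,.75,.7,.65,.6)],b2)
E
```

```text
right
[0.0002, 0.002, -0.0008]
[0.0003, 0.004, -0.0016]
[0.0005, 0.006, -0.0026]
[0.0007, 0.0078, -0.0036]
[ 541.74594297 -249.28334064  319.84283891]
to left
[0.0123, 0.1356, 0.0122]
[0.0121, 0.1336, 0.0036]
[0.0119, 0.1316, 0.0028]
[0.0118, 0.1296, 0.002]
[0.0116, 0.1277, 0.001]
[0.0114, 0.1258, 0.0]
[0.0112, 0.1239, -0.0011]
```

Emit:
apply_moves:
  commands:
    - [[0.0002,0.002,-0.0008,0],[0.0003,0.004,-0.0016,0],[0.0005,0.006,-0.0026,0],[0.0007,0.0078,-0.0036,0],[0.0007,0.0078,-0.0036,0]]

```text
t: 19.98
ee_pos: [541.7, -249.1, 319.7]
orientation: [1.275, 1.166, -1.276]
ft_force: [0.5, 0.4, 0.5]
width: 0.6
```

Emit:
apply_moves:
  commands:
    - [[0,-0.001,0.015,0],[0.004,0.045,0.018,0],[0.009,0.1,0.018,0],[0.0123,0.1356,0.018,0],[0.0123,0.1356,0.012,0],[0.0121,0.1336,0.0036,0],[0.0119,0.1316,0.0028,0],[0.0118,0.1296,0.002,0]]

```text
t: 20.98
ee_pos: [553.4, -120.7, 321.7]
orientation: [1.277, 1.165, -1.277]
ft_force: [-0.6, 1.2, -0.4]
width: 0.4
```

Emit:
apply_moves:
  commands:
    - [[-0.0002,-0.0019,-0.001,0],[-0.0004,-0.0038,-0.002,0],[-0.0004,-0.0038,-0.002,0]]

```text
t: 21.35
ee_pos: [553.1, -123.8, 319.9]
orientation: [1.276, 1.165, -1.276]
ft_force: [0.0, 0.7, -0.3]
width: 0.7
```

Run:
```python
from h import *
st(); print(pt(1,.65)); snap("wrist","w11")
```

```text
t 21.35 tcp [ 553.11 -123.8   319.86] yaw -0.0908 F [ 0.05  0.65 -0.26] M [-0.01  0.04  0.06] w 0.7
[ 553.16205703 -123.51665936  319.84283891]
```

View pics/w11.png

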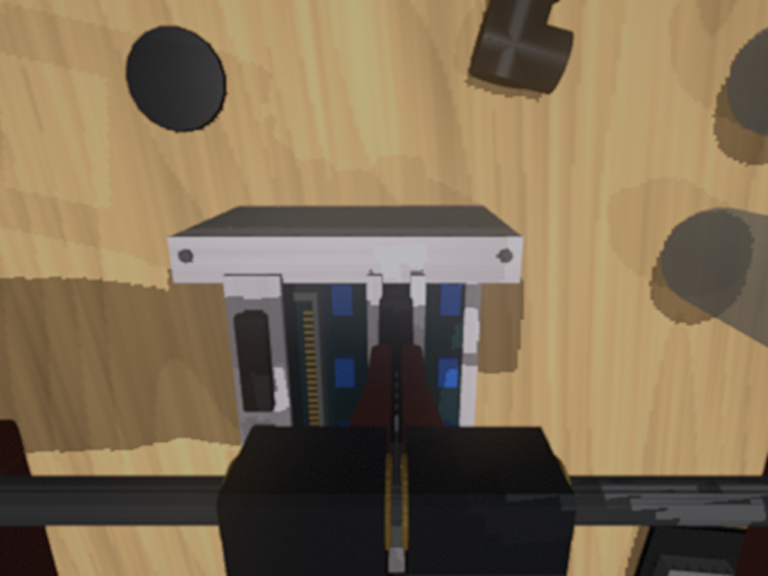

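Run:
```python
from h import *
ths=[.65,.6,.55,.5,.45,.4,.35,.3,.25,.2,.15,.1,.05,0,-.05]
for s in (1,-1):
    for t in ths: print(s,t,pt(s,t).round(2))
```

```text
1 0.65 [ 553.16 -123.52  319.84]
1 0.6 [ 553.   -125.35  318.7 ]
1 0.55 [ 552.83 -127.12  317.47]
1 0.5 [ 552.68 -128.83  315.41]
1 0.45 [ 552.53 -130.47  313.26]
1 0.4 [ 552.39 -132.04  311.02]
1 0.35 [ 552.25 -133.53  308.72]
1 0.3 [ 552.12 -134.95  306.33]
1 0.25 [ 552.   -136.28  303.88]
1 0.2 [ 551.89 -137.53  301.37]
1 0.15 [ 551.79 -138.68  298.79]
1 0.1 [ 551.69 -139.74  296.16]
1 0.05 [ 551.6  -140.71  293.48]
1 0 [ 551.52 -141.58  290.75]
1 -0.05 [ 551.45 -142.36  287.98]
-1 0.65 [ 541.75 -249.28  319.84]
-1 0.6 [ 541.91 -247.45  318.7 ]
-1 0.55 [ 542.07 -245.68  317.47]
-1 0.5 [ 542.23 -243.97  315.41]
-1 0.45 [ 542.38 -242.33  313.26]
-1 0.4 [ 542.52 -240.76  311.02]
-1 0.35 [ 542.66 -239.27  308.72]
-1 0.3 [ 542.78 -237.85  306.33]
-1 0.25 [ 542.9  -236.52  303.88]
-1 0.2 [ 543.02 -235.27  301.37]
-1 0.15 [ 543.12 -234.12  298.79]
-1 0.1 [ 543.22 -233.06  296.16]
-1 0.05 [ 543.31 -232.09  293.48]
-1 0 [ 543.39 -231.22  290.75]
-1 -0.05 [ 543.46 -230.44  287.98]
```

Emit:
apply_moves:
  commands:
    - [[-0.0002,-0.0019,-0.0011,0],[-0.0003,-0.0036,-0.0023,0],[-0.0003,-0.0036,-0.0023,0]]

```text
t: 21.78
ee_pos: [552.9, -127.1, 317.5]
orientation: [1.276, 1.165, -1.275]
ft_force: [0.6, 2.7, 1.4]
width: 0.2
```

Emit:
apply_moves:
  commands:
    - [[0,0.001,0.015,0],[-0.004,-0.045,0.018,0],[-0.0085,-0.095,0.018,0],[-0.0112,-0.1235,0.017,0],[-0.0112,-0.1235,0.008,0],[-0.0111,-0.1222,0.0024,0],[-0.0109,-0.1203,0.0012,0],[-0.0108,-0.1186,0,0]]

```text
t: 22.78
ee_pos: [542.3, -244.8, 317.6]
orientation: [1.274, 1.166, -1.275]
ft_force: [-1.2, -1.0, 0.9]
width: 0.1
```

Emit:
apply_moves:
  commands:
    - [[0.0001,0.0009,-0.001,0],[0.0002,0.0017,-0.0021,0],[0.0002,0.0017,-0.0021,0]]

```text
t: 23.15
ee_pos: [542.4, -243.8, 315.7]
orientation: [1.276, 1.165, -1.275]
ft_force: [-0.4, 0.9, 3.4]
width: 0.5
```

Emit:
apply_moves:
  commands:
    - [[0,-0.001,0.015,0],[0.004,0.045,0.019,0],[0.0085,0.095,0.019,0],[0.0108,0.1186,0.016,0],[0.0108,0.1186,0.006,0],[0.0106,0.1168,0.0021,0],[0.0104,0.1151,0,0],[0.0103,0.1135,-0.0021,0]]

```text
t: 24.15
ee_pos: [552.6, -131.2, 313.8]
orientation: [1.278, 1.165, -1.276]
ft_force: [-1.3, 6.5, 6.4]
width: 0.5
```

Emit:
apply_moves:
  commands:
    - [[0,0,0,0],[0,0,0,0]]

```text
t: 24.4
ee_pos: [552.6, -131.1, 313.7]
orientation: [1.277, 1.164, -1.276]
ft_force: [-0.5, 3.3, 5.9]
width: 0.5
```

Run:
```python
from h import *
st(); snap("wrist","w12"); snap("scene","s12")
i=np.load("pics/s12.npz")["i"]; cv2.imwrite("pics/s12z.png",cv2.resize(i[100:220,130:280,::-1],None,fx=5,fy=5,interpolation=cv2.INTER_CUBIC))
```

```text
t 24.40 tcp [ 552.6  -131.11  313.66] yaw -0.0917 F [-0.55  3.27  5.86] M [ 0.58  0.18 -0.04] w 0.5
```

View pics/s12z.png

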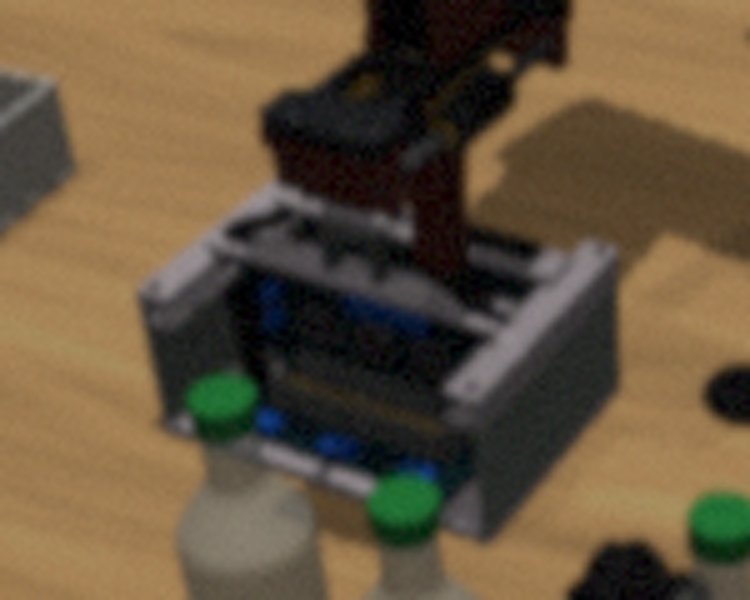

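View pics/w12.png

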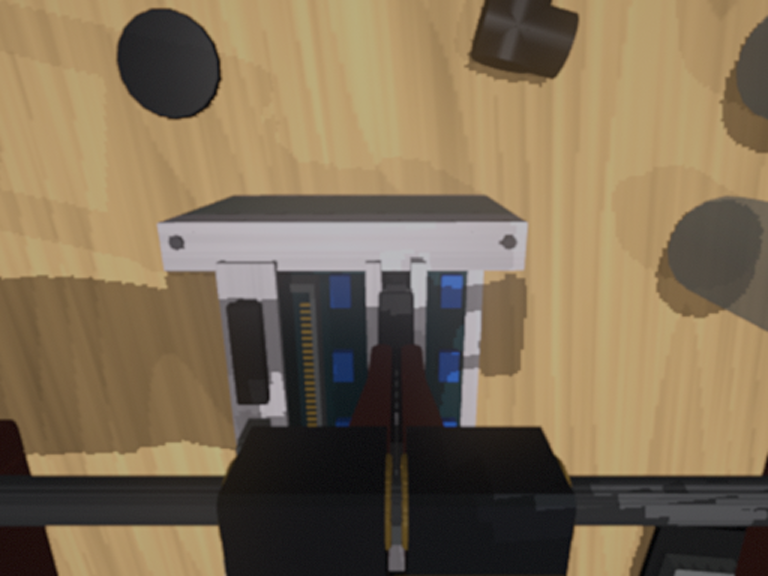

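Emit:
apply_moves:
  commands:
    - [[0,0.001,0.015,0],[-0.004,-0.045,0.021,0],[-0.008,-0.09,0.021,0],[-0.0104,-0.1152,0.017,0],[-0.0104,-0.1152,0.006,0],[-0.0103,-0.1135,0.0021,0],[-0.0101,-0.1119,0,0],[-0.01,-0.1103,-0.0022,0]]

```text
t: 25.5
ee_pos: [542.7, -240.6, 311.8]
orientation: [1.273, 1.164, -1.275]
ft_force: [-3.7, -8.7, 5.8]
width: 0.6
```

Emit:
apply_moves:
  commands:
    - [[0,0,0,0]]

```text
t: 25.62
ee_pos: [542.7, -240.5, 311.8]
orientation: [1.273, 1.165, -1.275]
ft_force: [-3.3, -5.0, 3.9]
width: 0.1
```

Emit:
apply_moves:
  commands:
    - [[0,-0.001,0.015,0],[0.004,0.045,0.023,0],[0.008,0.09,0.023,0],[0.0102,0.112,0.017,0],[0.0102,0.112,0.006,0],[0.01,0.1103,0.0022,0],[0.0099,0.1087,0,0],[0.0097,0.1072,-0.0023,0]]

```text
t: 26.62
ee_pos: [552.4, -133.8, 309.2]
orientation: [1.278, 1.165, -1.276]
ft_force: [0.8, 7.6, 4.7]
width: 0.4
```

Emit:
apply_moves:
  commands:
    - [[0,0,0,0]]

```text
t: 26.75
ee_pos: [552.3, -134.0, 309.1]
orientation: [1.278, 1.165, -1.276]
ft_force: [-0.1, 4.4, 3.0]
width: 0.4
```

Emit:
apply_moves:
  commands:
    - [[0,0.001,0.015,0],[-0.004,-0.045,0.025,0],[-0.008,-0.09,0.025,0],[-0.0099,-0.1089,0.017,0],[-0.0099,-0.1089,0.006,0],[-0.0097,-0.1072,0.0023,0],[-0.0096,-0.1057,0,0],[-0.0095,-0.1043,-0.0024,0]]

```text
t: 27.75
ee_pos: [543.0, -237.4, 306.9]
orientation: [1.273, 1.165, -1.275]
ft_force: [-3.0, -5.6, 4.8]
width: 0.7
```

Emit:
apply_moves:
  commands:
    - [[0,0,0,0]]

```text
t: 27.88
ee_pos: [543.1, -237.2, 306.8]
orientation: [1.273, 1.165, -1.275]
ft_force: [-0.5, -3.0, 3.7]
width: 0.3
```

Run:
```python
from h import *
st(); snap("wrist","w13"); snap("scene","s13")
i=np.load("pics/s13.npz")["i"]; cv2.imwrite("pics/s13z.png",cv2.resize(i[100:220,130:280,::-1],None,fx=5,fy=5,interpolation=cv2.INTER_CUBIC))
```

```text
t 27.88 tcp [ 543.08 -237.17  306.78] yaw -0.0886 F [-0.5  -2.99  3.66] M [-0.7   0.32  0.  ] w 0.3
```

View pics/s13z.png

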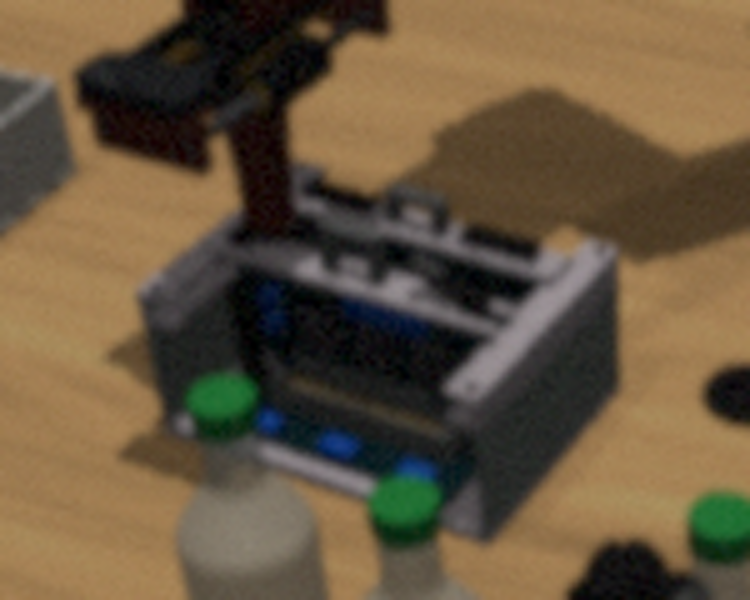

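View pics/w13.png

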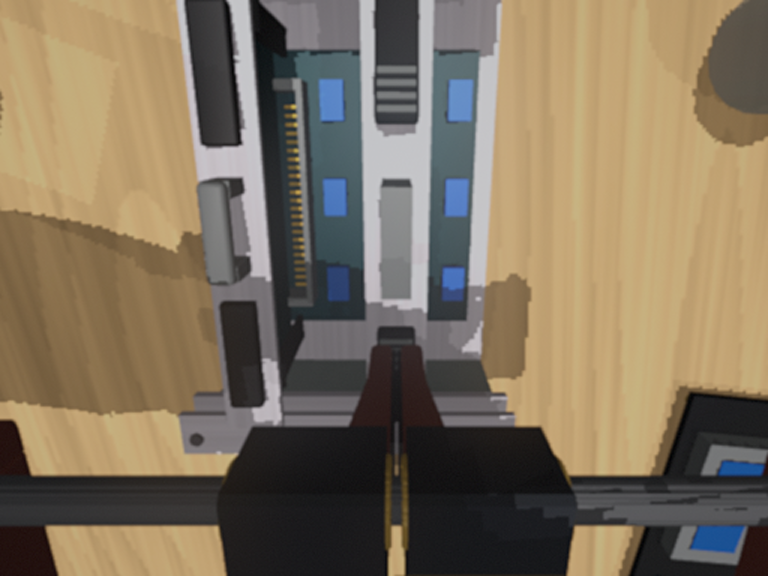

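Emit:
apply_moves:
  commands:
    - [[0,-0.001,0.02,0],[0.0035,0.04,0.028,0],[0.008,0.09,0.027,0],[0.0096,0.1058,0.018,0],[0.0096,0.1058,0.006,0],[0.0095,0.1043,0.0024,0],[0.0093,0.1029,0,0],[0.0092,0.1016,-0.0024,0]]

```text
t: 28.98
ee_pos: [552.0, -137.1, 303.8]
orientation: [1.278, 1.165, -1.277]
ft_force: [0.9, 6.0, 5.0]
width: 0.4
```

Emit:
apply_moves:
  commands:
    - [[0,0,0,0]]

```text
t: 29.1
ee_pos: [551.9, -137.3, 303.7]
orientation: [1.277, 1.165, -1.277]
ft_force: [0.9, 2.8, 1.6]
width: 0.6
```

Emit:
apply_moves:
  commands:
    - [[0,0.001,0.02,0],[-0.0035,-0.04,0.03,0],[-0.008,-0.088,0.029,0],[-0.0094,-0.103,0.018,0],[-0.0094,-0.103,0.006,0],[-0.0092,-0.1016,0.0024,0],[-0.0091,-0.1002,0,0],[-0.009,-0.099,-0.0025,0]]

```text
t: 30.1
ee_pos: [543.3, -234.7, 301.9]
orientation: [1.275, 1.165, -1.275]
ft_force: [-1.4, -3.2, 4.6]
width: 0.4
```

Emit:
apply_moves:
  commands:
    - [[0,0,0,0]]

```text
t: 30.22
ee_pos: [543.2, -234.7, 301.7]
orientation: [1.275, 1.165, -1.275]
ft_force: [0.1, -2.5, 1.3]
width: 0.3
```

Emit:
apply_moves:
  commands:
    - [[0,-0.001,0.022,0],[0.0035,0.038,0.033,0],[0.008,0.086,0.032,0],[0.0091,0.1003,0.018,0],[0.0091,0.1003,0.006,0],[0.009,0.099,0.0025,0],[0.0089,0.0977,0,0],[0.0088,0.0966,-0.0026,0]]

```text
t: 31.22
ee_pos: [551.8, -139.4, 299.1]
orientation: [1.277, 1.164, -1.276]
ft_force: [-1.6, 3.6, 5.1]
width: 0.5
```

Emit:
apply_moves:
  commands:
    - [[0,0,0,0]]

```text
t: 31.35
ee_pos: [551.8, -139.4, 299.0]
orientation: [1.276, 1.164, -1.276]
ft_force: [0.0, 2.2, 1.1]
width: 0.4
```

Run:
```python
from h import *
st(); snap("wrist","w14");
```

```text
t 31.35 tcp [ 551.78 -139.35  299.  ] yaw -0.0911 F [0.03 2.18 1.1 ] M [ 0.16  0.14 -0.04] w 0.4
```

View pics/w14.png

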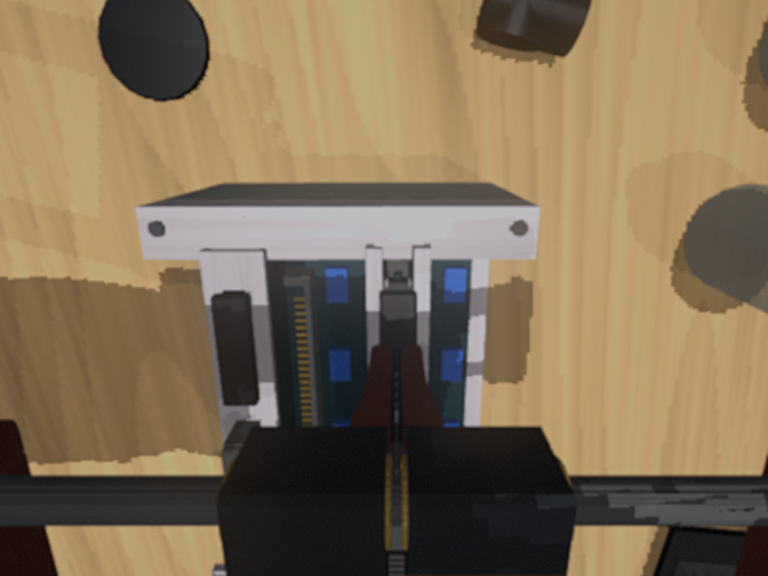

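Emit:
apply_moves:
  commands:
    - [[0,0.001,0.024,0],[-0.0035,-0.038,0.035,0],[-0.0078,-0.084,0.034,0],[-0.0089,-0.0979,0.018,0],[-0.0089,-0.0979,0.006,0],[-0.0088,-0.0966,0.0026,0],[-0.0087,-0.0954,0,0],[-0.0086,-0.0944,-0.0026,0]]

```text
t: 32.4
ee_pos: [543.4, -232.5, 296.7]
orientation: [1.275, 1.165, -1.275]
ft_force: [-2.1, -3.7, 4.3]
width: 0.7
```

Emit:
apply_moves:
  commands:
    - [[0,0,0,0]]

```text
t: 32.52
ee_pos: [543.4, -232.6, 296.5]
orientation: [1.276, 1.165, -1.275]
ft_force: [-0.3, -2.0, 1.2]
width: 0.9
```

Emit:
apply_moves:
  commands:
    - [[0,-0.001,0.026,0],[0.0035,0.038,0.038,0],[0.0077,0.083,0.037,0],[0.0087,0.0956,0.018,0],[0.0087,0.0956,0.006,0],[0.0086,0.0944,0.0026,0],[0.0085,0.0933,0,0],[0.0084,0.0924,-0.0027,0]]

```text
t: 33.52
ee_pos: [551.7, -141.3, 294.1]
orientation: [1.277, 1.164, -1.276]
ft_force: [-1.1, 4.2, 5.0]
width: 0.5
```

Emit:
apply_moves:
  commands:
    - [[0,0,0,0]]

```text
t: 33.65
ee_pos: [551.7, -141.3, 293.8]
orientation: [1.276, 1.164, -1.276]
ft_force: [0.4, 0.8, 0.9]
width: 0.3
```

Emit:
apply_moves:
  commands:
    - [[0,0.001,0.028,0],[-0.0035,-0.037,0.04,0],[-0.0075,-0.081,0.039,0],[-0.0085,-0.0935,0.018,0],[-0.0085,-0.0935,0.006,0],[-0.0084,-0.0924,0.0027,0],[-0.0083,-0.0914,0,0],[-0.0083,-0.091,-0.0011,0]]

```text
t: 34.65
ee_pos: [543.5, -231.2, 293.0]
orientation: [1.274, 1.165, -1.275]
ft_force: [-2.7, -2.5, 6.4]
width: 0.4
```

Emit:
apply_moves:
  commands:
    - [[0,0,-0.0008,0],[0,0.0003,-0.0016,0],[0,0.0003,-0.0016,0]]

```text
t: 35.02
ee_pos: [543.8, -231.2, 292.7]
orientation: [1.275, 1.163, -1.274]
ft_force: [-2.8, -2.1, 12.1]
width: 0.4
```

Run:
```python
from h import *
st(); snap("wrist","w15")
```

```text
t 35.02 tcp [ 543.79 -231.15  292.67] yaw -0.0895 F [-2.77 -2.05 12.14] M [-0.52  0.72 -0.03] w 0.4
```

View pics/w15.png

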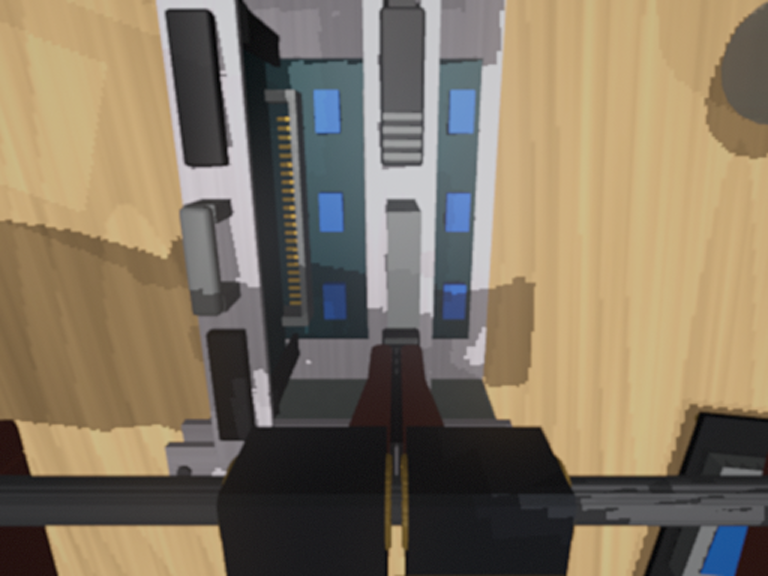

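Emit:
apply_moves:
  commands:
    - [[0,-0.001,0.03,0],[0.0035,0.037,0.042,0],[0.0073,0.08,0.04,0],[0.0083,0.092,0.02,0],[0.0083,0.092,0.007,0],[0.0083,0.0907,0.0027,0],[0.0082,0.09,0.0012,0],[0.0082,0.09,0.0004,0]]

```text
t: 36.08
ee_pos: [551.6, -141.4, 292.5]
orientation: [1.278, 1.166, -1.276]
ft_force: [-4.3, 8.9, 16.0]
width: 0.3
```

Emit:
apply_moves:
  commands:
    - [[0,0,-0.0004,0],[0,0,-0.0004,0]]

```text
t: 36.33
ee_pos: [551.6, -141.4, 292.6]
orientation: [1.278, 1.165, -1.276]
ft_force: [-3.6, 9.3, 15.2]
width: 0.2
```

Emit:
apply_moves:
  commands:
    - [[0,0,0.02,0],[-0.001,-0.01,0.05,0],[-0.002,-0.03,0.09,0],[-0.004,-0.045,0.113,0],[-0.004,-0.045,0.113,0],[-0.004,-0.045,0.113,0]]
  gripper: 0.06

```text
t: 37.08
ee_pos: [547.0, -186.5, 403.0]
orientation: [1.276, 1.166, -1.277]
ft_force: [-0.2, 0.4, -0.3]
width: 57.0
```

Run:
```python
from h import *
st(); i,*_=snap("wrist","w16"); snap("scene","s16")
cv2.imwrite("pics/w16z.png",cv2.convertScaleAbs(cv2.resize(i[50:300,150:340,::-1],None,fx=3.1,fy=3.1,interpolation=cv2.INTER_CUBIC)[:,:],alpha=1.3)[:600])
cv2.imwrite("pics/w16y.png",cv2.convertScaleAbs(cv2.resize(i[50:300,150:340,::-1],None,fx=3.1,fy=3.1,interpolation=cv2.INTER_CUBIC)[:,:],alpha=1.3)[450:])
i=np.load("pics/s16.npz")["i"]; cv2.imwrite("pics/s16z.png",cv2.resize(i[100:220,130:280,::-1],None,fx=5,fy=5,interpolation=cv2.INTER_CUBIC))
for l in ["board_handle","left_arm","right_arm","panel_left","panel_right","lever_left","lever_right"]:
    for c in ["wrist","scene"]: print(c,l,[(np.round(r["position"],1).tolist(),round(r["conf"],2)) for r in models.place_of(c,l)[:2]])
```

```text
t 37.08 tcp [ 547.03 -186.47  402.99] yaw -0.0914 F [-0.2   0.42 -0.34] M [-0.03  0.05  0.03] w 57.0
wrist board_handle [([550.3, -183.8, 122.5], 0.79)]
scene board_handle [([549.5, -191.5, 128.2], 0.65)]
wrist left_arm [([555.2, -154.7, 109.7], 0.94)]
scene left_arm [([554.4, -150.5, 106.6], 0.46)]
wrist right_arm [([545.9, -216.0, 111.5], 0.73)]
scene right_arm [([548.5, -217.9, 109.2], 0.43), ([697.5, 271.7, 0.3], 0.38)]
wrist panel_left [([560.5, -98.9, 95.7], 0.88)]
scene panel_left [([558.2, -97.9, 100.7], 0.6)]
wrist panel_right [([539.8, -272.1, 99.4], 0.77)]
scene panel_right [([542.2, -274.7, 95.5], 0.88), ([546.7, -216.0, 111.2], 0.57)]Traceback (most recent call last):
  File "<stdin>", line 7, in <module>
ValueError: it knows: badge, board_handle, bottle, driver, elbow, left_arm, panel_left, panel_right, plug, rack, right_arm, slot, spare, stand
```

View pics/w16z.png

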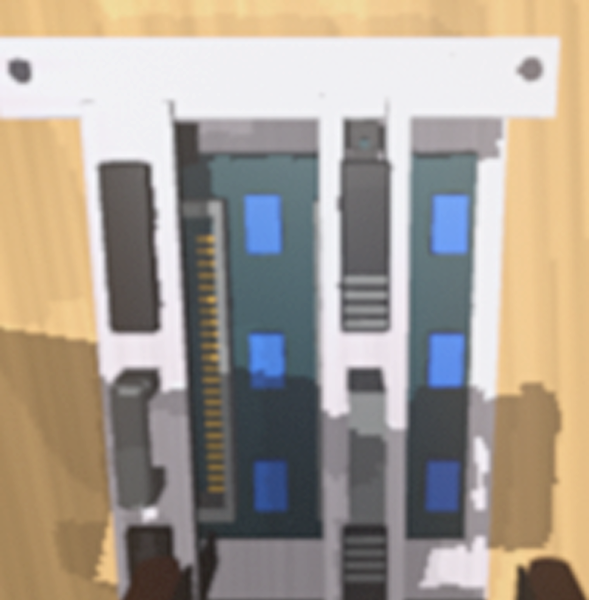

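View pics/w16y.png

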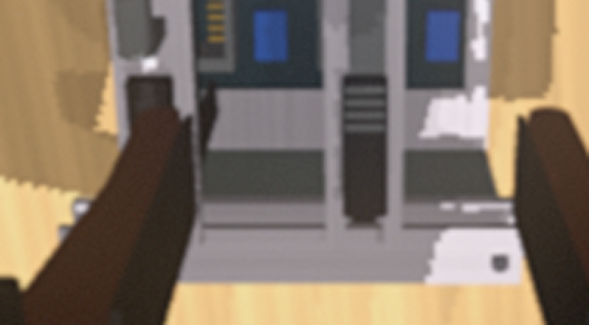

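View pics/s16z.png

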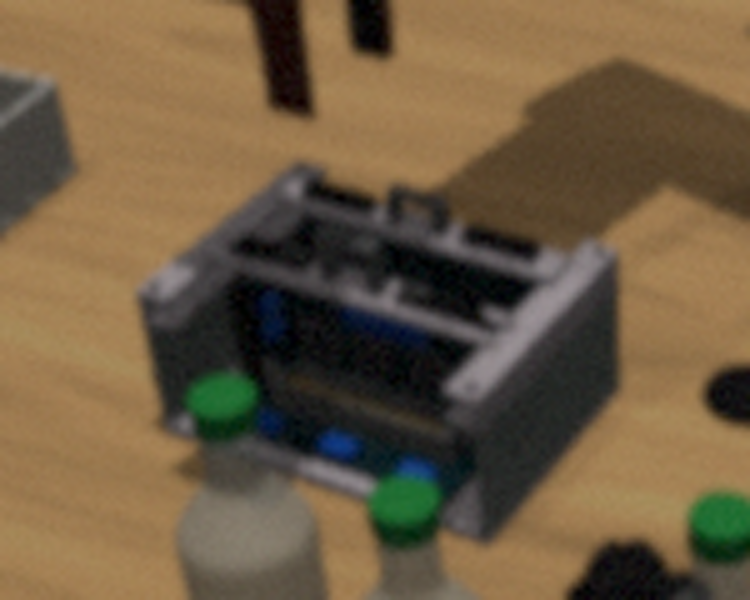

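Panel is in line with the fitted neighbour and both levers look folded: free ends at zoomed row 330 for left and 527 for right, same rows as the neighbour's. I'll re-check the right lever with one light press, since the left end was still about 0.7 mm up when I last pressed it.

Emit:
apply_moves:
  commands:
    - [[-0.002,-0.022,-0.03,0],[-0.0035,-0.0449,-0.07,0],[-0.0035,-0.0449,-0.1,0],[-0.0035,-0.0449,-0.108,0],[-0.0035,-0.0449,-0.1115,0],[-0.0035,-0.0449,-0.1122,0],[-0.0035,-0.0449,-0.1122,0]]
  gripper: 0.0

```text
t: 38.55
ee_pos: [544.0, -231.2, 293.0]
orientation: [1.275, 1.164, -1.275]
ft_force: [-2.7, 0.0, 5.1]
width: 0.8
```

Run:
```python
from h import *
st()
```

```text
t 38.55 tcp [ 544.04 -231.21  292.97] yaw -0.0900 F [-2.7   0.04  5.15] M [0.06 0.49 0.01] w 0.8
```

Emit:
apply_moves:
  commands:
    - [[0,0,-0.0007,0],[0,0,-0.0014,0],[0,0,-0.0014,0]]

```text
t: 38.92
ee_pos: [544.1, -231.2, 292.6]
orientation: [1.276, 1.164, -1.275]
ft_force: [-5.5, 3.3, 14.7]
width: 0.4
```

Run:
```python
from h import *
st()
```

```text
t 38.92 tcp [ 544.14 -231.24  292.55] yaw -0.0903 F [-5.52  3.33 14.67] M [0.37 1.04 0.04] w 0.4
```

Emit:
apply_moves:
  commands:
    - [[0,0,0.02,0],[0,0,0.05,0],[0.002,0.02,0.09,0],[0.0035,0.045,0.113,0],[0.0035,0.045,0.113,0],[0.0035,0.045,0.113,0]]
  gripper: 0.06

```text
t: 39.67
ee_pos: [547.2, -186.5, 403.0]
orientation: [1.275, 1.165, -1.275]
ft_force: [0.5, -0.0, 0.3]
width: 57.0
```

Run:
```python
from h import *
st(); i,*_=snap("wrist","w17"); snap("top","t17"); st()
cv2.imwrite("pics/w17z.png",cv2.convertScaleAbs(cv2.resize(i[55:305,180:300,::-1],None,fx=4,fy=4,interpolation=cv2.INTER_CUBIC)[:560],alpha=1.3))
cv2.imwrite("pics/w17y.png",cv2.convertScaleAbs(cv2.resize(i[55:305,180:300,::-1],None,fx=4,fy=4,interpolation=cv2.INTER_CUBIC)[560:],alpha=1.6))
```

```text
t 39.67 tcp [ 547.23 -186.45  402.99] yaw -0.0900 F [ 0.53 -0.01  0.34] M [-0.08  0.07 -0.01] w 57.0
t 39.77 tcp [ 547.12 -186.78  402.25] yaw -0.0910 F [ 0.07  0.28 -0.5 ] M [-0.06  0.11  0.02] w 59.7
```

View pics/w17z.png

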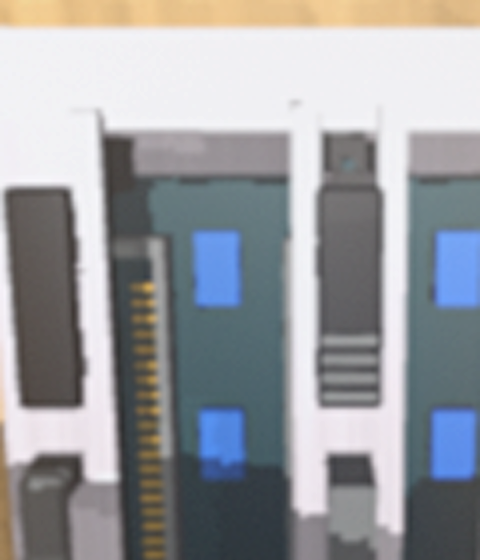

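View pics/w17y.png

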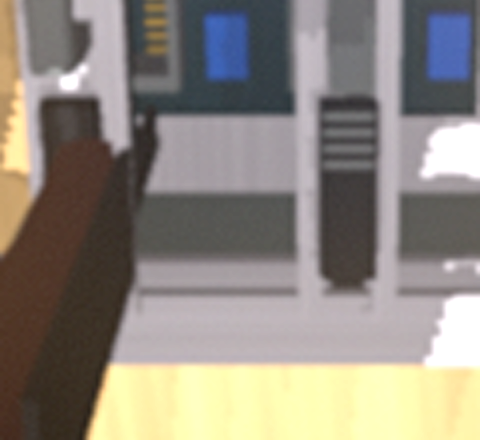

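View pics/t17.png

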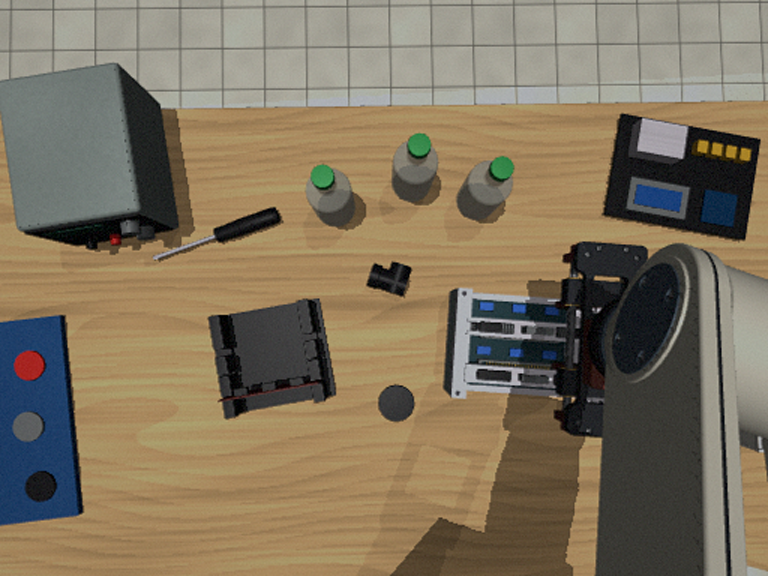

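Run:
```python
from workcell import workorder
print(workorder.close_job())
```

```text
the job is handed in; nothing more can be done
None
```

The driver board is in the free slot and seated with its two levers, and the job is handed in at about 40 s. I lowered the board down the guides until the contacts took its weight, then let go. From there I swung the levers in alternately, about 0.1 rad a turn once they bit.

**Seated:** In the last wrist picture both lever free ends and the panel line up with the board already fitted beside it. That view resolves height to roughly 0.5–1 mm.

**Levers:** Both met a firm stop at fingertip height about 110.5 mm; I had worked out 110.4 mm for fully folded. I pressed the right one a second time because the left end was still about 0.7 mm up on its first press; it stopped at the same height.

**Forces:** The readings after each push were about 5–10 N while drawing in. At the stops they peaked at about 18 N, under the 25 N limit but more than the 5–9 N the levers need. I only had readings at the end of each move, so brief peaks in between are not covered.

**Disagreements:**
- The contacts took the weight with the arm 1.3 mm lower than expected. I put that down to a slightly low estimate of the handle height at the grasp.
- The seated board looks 1–2 mm to +x of the gripper's centre line, about what the guide clearance allows.
- At the -y end the detector put the panel at 95.5 and 99.4 mm in two cameras, against 98 mm expected. That is within its 4 mm accuracy.

The top view shows the bottles, screwdriver, elbow, badge and red board where they were. The gripper was clear of everything at hand-in.

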